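# Shut the flask clamp and pin it with its spring cotter

### The arm

A 6-joint arm with a two-finger parallel gripper is mounted at the origin on a cart in front of the work surface, level with it; the furniture and walls round the work are solid. World frame = base frame: x ahead of the robot, y to its left, z up, the work surface at z = 0. Lengths are in m, angles in degrees, forces in N, time in s.
With the tool pointing down it reaches from about 0.375 to 0.9 m from the base axis. Payload 3.1 kg.
Tool frame: the origin (TCP) lies between the finger pads; the fingertips stand manip.tcp_to_tips ahead of it and the grasp point (between the pads) lies 8 mm behind it (manip.tcp_to_tips is the distance from the TCP to the fingertips, in m); z points along the fingers, y is the direction in which the jaws open and shut (so a half turn about z gives the same grasp; the last joint's range is limited). The gripper opens to 85 mm and grips with 20 to 120 N. Pads are 22 mm wide; open, the fingers measure 114 mm over their backs; the gripper's body (76 mm by 85 mm) begins 54 mm behind the grasp point. The pads swing forward as they close: fully open they stand 13 mm farther back than shut.
Start: joints at [58.871, 30.224, 82.088, -0, 67.689, -10.227], TCP at [0.223, 0.584, 0.242] pointing down, gripper open.
Joint ranges: [-176.69, 176.69], [-43.24, 126.21], [12.49, 139.97], [-82, 262], [0, 151.66], [-163.58, 163.58]. Speed limits (degrees/s): [159.86, 159.86, 180, 180, 180, 180].

### API

Orientations are given as [roll, pitch, yaw] about the fixed x, y, z axes, in that order (R = Rz(yaw) Ry(pitch) Rx(roll)).
In Python, from workcell import manip gives the robot as it stands.
- The arm moves only by the tool jog_arm, never from a script. Its argument "increments" is a list of rows, each a list of 3 entries, a list of its own where there are three numbers: the shift along the world's x, y, z in units of 25 mm (1.0 is 25 mm), then the turn, a rotation vector about the world's x, y, z in degrees, then the closure, from -1 (fully open) to 1 (shut). A call has 1 to 12 rows; each row shifts and turns the pose as measured when the row begins; what a row does not reach is not made up. A row lasts 1/10 s, in which the tool goes at most 50 mm and 8.59 degrees, less where a joint would pass 70% of its speed; a pose out of reach is approached as far as the arm can. A call is refused whole if a number of a shift passes 1 or a number of a turn 8.59, either way. A call with a gripper value outside its range is refused whole. The fingers move at their own pace and stop on an object; the grip force is fixed at half the most. Time passes only in rows, so rows that do not move let the fingers close. It gives the time, the measured TCP pose, the force and the opening at its end, in the units of the state.
- manip.state(): the state, without advancing time (a new reading comes with each control period).
- manip.camera(name): name is "scene" or "top"; returns the picture (400x640x3 uint8, red, green, blue); there is no depth.
- manip.camera_params(name): a dict with "fx", "fy", "cx", "cy" (pixels), "view" (4x4, takes a point from world to camera coordinates). Camera axes: x right, y down, z forward; pixel columns grow to the right and rows downward; lengths in m; the calibration is good to about 2 mm. A picture is of the moment at which its call begins. camera_params takes no time and is no camera call.
- manip.sign_off(): hands the job in, once; it reports no verdict.
Trained networks look in the newest picture that a camera, given by its name, has taken for a name from the list of things; names that differ only in an ending like _2 or _b are one class to them, and where a whole thing is asked for, a point or a joint stands for the part that bears it (a point fixed in the world has none). Each returns a list of dicts, best first, with "score" (0 to 1); they miss things now and then, are a little off and sometimes report something else, mostly with a low value. They report only what shows in the picture. A call takes as long as a camera call.
- manip.spot_in(camera, query): "extent" ([centre column, centre row, width, height] in pixels, round what is visible of it).
- manip.cut_out(camera, query): "region" (400x640 bool, what is visible of it) and "extent" ([centre column, centre row, width, height] in pixels, round what is visible of it).
The state is a dict: "clock": time; "joints": joint angles; "qd": joint speeds; "tau": joint torques, N m; "ee_pos": TCP position; "tool_rot": TCP orientation; "contact_force": force on the tool from outside, world axes, zero at the start; "wrist_torque": the same for the moment, N m; "finger_gap": finger opening in m.
Only numpy, scipy, OpenCV 4.12 (cv2) and the standard library are available. Lean on these libraries where they do the work, as an engineer would, in place of code of your own. Each camera call takes 0.05 s, during which the arm holds its last target.

### The job

Swing the clamp's bar down over the mould flask until it lies shut and the stud stands up through its slot. Then take the spring cotter by its eye and push its straight leg through the stud's cross hole until the bow snaps over the stud and sits round it. The stud turns loosely in its seat, so feel for the hole and never force the cotter, or it will bend; let go of it at the end and leave the other things on the bench where they are.

Things in the scene. Friction and masses are not known exactly. Their poses are not given: they have to be found in the camera images.
- flask_clamp: Bench clamp standing fast: grey base 105 x 178 mm, top 16 mm above the bench, with a round brass mould flask (78 mm across, top 69 mm above the bench) in its middle. Origin: on the bench under the middle of the flask. Its y axis runs along the clamp: the bar's hinge pin (level, along x) is at y +64 mm, 78 mm above the bench; the stud is at y -64 mm. 
- clamp_bar (a joint): Angle of the steel clamp bar about its hinge, rad: 0 = shut, level, resting on the flask; grows as the bar swings up, 1.57 = upright, at most 1.95. The hinge is stiff (0.2 Nm): the bar stays where it is left. When shut, the bar's top is 82 mm above the bench.
- bar_grip (a point): Middle of the bar's red handle tab, 176 mm from the hinge axis. The tab is 22 mm wide (along the hinge axis), 10 mm thick, 46 mm long, its free end 22 mm farther out. From 100 to 152 mm from the hinge the bar is a 38 mm wide loop with a 24 mm wide slot for the stud. Below the shut tab there is nothing but the bench.
- stud_hole (a point): Nominal middle of the cross hole, on the axis of the upright steel stud (20 mm thick), 98 mm above the bench, 16 mm above the shut bar. It belongs to the clamp and does not show how the stud is turned. The hole is level, goes right through, 6 mm wide and 9 mm high, its edges only just rounded off. It runs along the clamp's x axis, but the stud may start turned by up to 1.2 rad either way.
- stud_top (a point): Middle of the stud's top, 111 mm above the bench; a black saw slot across it runs the same way as the hole. The stud turns in its seat with slight friction. Pushed level and straight at the stud's axis, the leg enters and turns the stud if it comes within about 0.2 rad of the hole's direction and 2 mm of its height; else it stops dead on the round of the stud, 10 mm from the axis (5 N tells).
- cotter: Spring cotter (R-clip) of 4.5 mm steel wire, 99 mm long, about 32 g, lying flat on the bench. Origin: on its underside, under the line of the straight leg, level with the middle of the eye. The leg runs along +x, its axis 2.25 mm above the underside, to its tip 86 mm ahead of the origin. The springy bow lies beside the leg on the +y side and ends 79 mm ahead.
- cotter_eye (a point): Middle of the cotter's eye (0, 7, 4.5 mm from the origin): a double-wound oval, 26 mm long along x, 18.5 mm wide along y (from -2.25 to +16.25 mm), 9 mm high. Grasp it across y; held there the bow stays free.
- cotter_seat (a point): Point on the leg's axis 48 mm ahead of the origin, inside the bow's hollow: the stud's axis belongs here. The bow touches the stud when the stud's axis is 72 mm ahead of the origin, takes 5 to 17 N to push over it, snaps at about 53 mm, and a firm stop follows at 48 mm. More than 25 N between cotter and clamp bends it.
- side_cutter: Small side cutter with blue handles, 120 x 49 x 13 mm, lying in front of the clamp; leave it.
- yellow_tub: Yellow tub with lid, 70 mm across, 46 mm high, behind on the right; leave it.
- red_bur_tin: Flat red box, 48 x 76 x 18 mm, on the right; leave it.
- log_book: Dark red book, 66 x 155 x 21 mm, on the left; leave it.

How it is judged:
By the outcome, as a careful person would: the job done as asked, in the order asked, and still so for the second after the job is handed in, with the robot touching nothing.
It also fails if it takes over 72 s, if anything falls off the work surface, if the arm or the gripper's body presses on something with over 40 N, if the wrist force passes 120 N, or if a joint passes its speed limit or range.

## Working session

There is one attempt and no reset: what is moved stays moved. The work goes in short steps, Python scripts to look and compute and a tool call to move; the robot and the scene stay as the last step left them, time stands still between calls to the robot, and variables do not carry over. Pictures are saved under pics/ and viewed, and the job is handed in when it is done.

Besides the shell and the picture viewer there is one more tool, called after "Emit:" as name(argument=value, ...), one argument or row to a line, values as JSON. jog_arm: Moves the arm, as the interface text tells. Its arguments: {"type":"object","properties":{"increments":{"type":"array","items":{"type":"array"}}},"required":["increments"]}

```bash
ls; mkdir -p pics; cat > h.py <<'E'
import numpy as np, cv2
from workcell import manip
def snap(cam,name):
    im=manip.camera(cam); cv2.imwrite(f'pics/{name}.png',im[:,:,::-1]); return im
def P(cam):
    p=manip.camera_params(cam); return p, np.array(p['view'])
def proj(cam,X):
    p,V=P(cam); c=V[:3,:3]@np.array(X)+V[:3,3]; return np.array([p['fx']*c[0]/c[2]+p['cx'],p['fy']*c[1]/c[2]+p['cy']])
def back(cam,uv,z):
    p,V=P(cam); d=V[:3,:3].T@np.array([(uv[0]-p['cx'])/p['fx'],(uv[1]-p['cy'])/p['fy'],1.]); o=-V[:3,:3].T@V[:3,3]
    return o+d*(z-o[2])/d[2]
E
python3 - <<'E'
from h import *
s=manip.state(); print({k:np.round(v,3) for k,v in s.items()}, manip.tcp_to_tips)
for c in('scene','top'):
    snap(c,c+'0'); p,V=P(c); print(c,p['fx'],p['cx'],p['cy'],np.round(V,3).tolist(), -V[:3,:3].T@V[:3,3])
    for q in('flask_clamp','cotter','cotter_eye','stud_top','bar_grip','side_cutter'):
        print(q,[(np.round(d['extent'],1).tolist(),round(d['score'],2)) for d in manip.spot_in(c,q)[:2]])
print(manip.state()['clock'])
E
```

```text
pics
{'clock': np.float64(0.0), 'joints': array([ 5.8870e+01,  3.0278e+01,  8.2158e+01, -1.0000e-03,  6.7688e+01,
       -1.0228e+01]), 'qd': array([ 0.092,  0.018,  0.004, -0.07 ,  0.051,  0.061]), 'tau': array([ 0.0000e+00, -4.4235e+01, -1.7802e+01, -0.0000e+00,  9.0000e-03,
       -0.0000e+00]), 'ee_pos': array([0.223, 0.583, 0.241]), 'tool_rot': array([-1.79878e+02, -2.20000e-02,  1.59098e+02]), 'contact_force': array([ 0.279, -0.402,  0.343]), 'wrist_torque': array([-0.001, -0.035, -0.002]), 'finger_gap': np.float64(0.085)} 0.011
scene 467.0821149605091 324.31857882382394 209.85262241408674 [[-0.997, -0.072, 0.01, 0.57], [-0.058, 0.703, -0.709, 0.092], [0.044, -0.707, -0.705, 1.595], [0.0, 0.0, 0.0, 1.0]] [0.50455469 1.10498161 1.18388493]
flask_clamp [([310.8, 241.5, 42.4, 66.6], 0.69), ([304.6, 232.4, 10.7, 48.5], 0.41)]
cotter []
cotter_eye []
stud_top [([308.9, 243.7, 39.6, 65.2], 0.73)]
bar_grip []
side_cutter [([372.4, 235.2, 33.0, 17.6], 0.49), ([312.1, 242.8, 42.9, 66.7], 0.46)]
top 375.6476403506784 318.4378819209956 196.9521697931386 [[0.015, -1.0, -0.007, 0.01], [-0.988, -0.014, -0.151, 0.57], [0.151, 0.009, -0.989, 1.095], [0.0, 0.0, 0.0, 1.0]] [0.39870977 0.00820273 1.1680793 ]
flask_clamp [([279.1, 183.4, 70.2, 48.1], 0.76), ([455.2, 197.6, 25.0, 28.8], 0.4)]
cotter []
cotter_eye []
stud_top [([279.1, 182.8, 72.8, 52.5], 0.67)]
bar_grip [([253.8, 172.3, 20.7, 22.4], 0.55)]
side_cutter []
0.7
```

```bash
python3 - <<'E'
import cv2
a=cv2.imread('pics/top0.png'); cv2.imwrite('pics/top0c.png',cv2.resize(a[90:290,220:480],None,fx=3,fy=3,interpolation=cv2.INTER_CUBIC))
b=cv2.imread('pics/scene0.png'); cv2.imwrite('pics/scene0c.png',cv2.resize(b[150:350,200:460],None,fx=3,fy=3,interpolation=cv2.INTER_CUBIC))
E
```

```text
(no output)
```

View pics/top0.png

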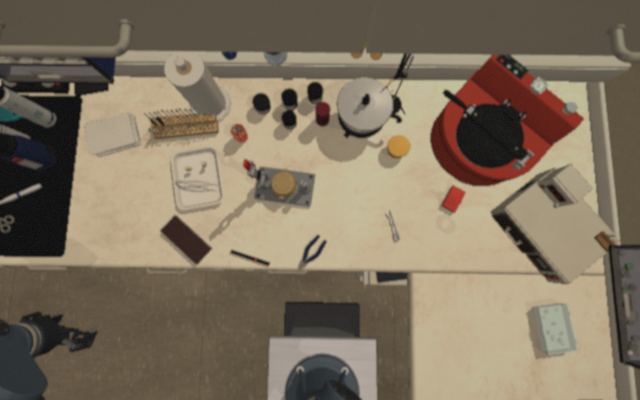

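View pics/scene0.png

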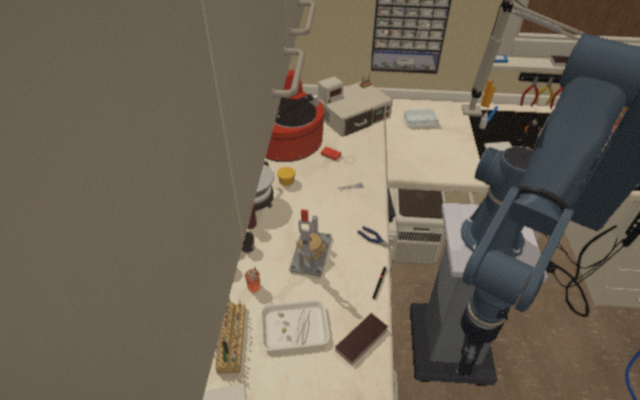

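```bash
ls pics
```

```text
scene0.png
scene0c.png
top0.png
top0c.png
```

View pics/top0c.png

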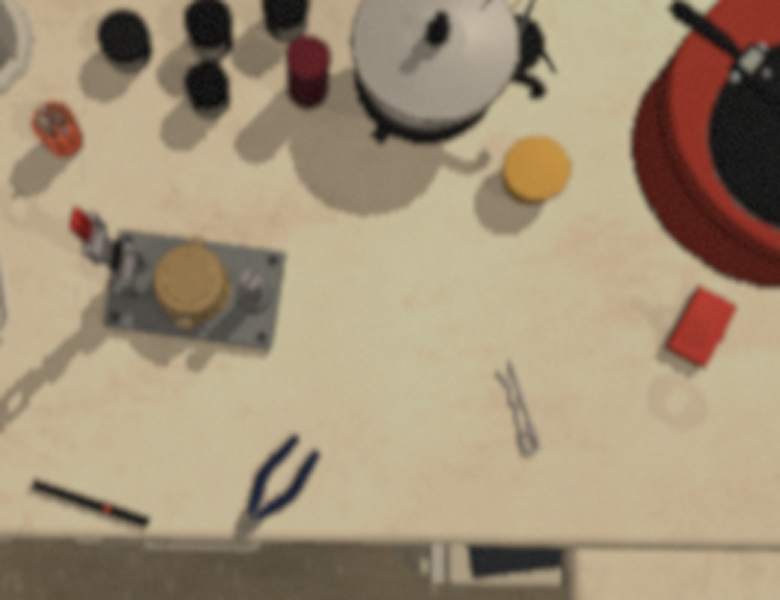

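View pics/scene0c.png

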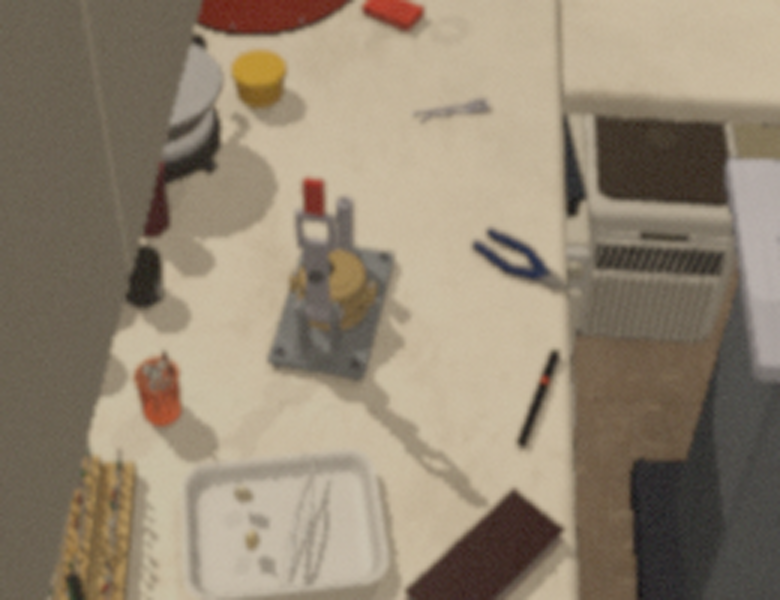

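```bash
python3 - <<'E'
import cv2,numpy as np
from h import *
a=cv2.imread('pics/top0.png'); b=cv2.imread('pics/scene0.png')
def crop(im,x0,y0,w,h,f): return cv2.resize(im[y0:y0+h,x0:x0+w],None,fx=f,fy=f,interpolation=cv2.INTER_LANCZOS4)
cv2.imwrite('pics/z1.png',np.hstack([crop(a,240,155,80,60,5),crop(a,370,200,40,60,5)]))
cv2.imwrite('pics/z2.png',np.hstack([crop(b,285,205,50,75,7),crop(b,330,175,42,75,7)]))
E
```

```text
(no output)
```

View pics/z1.png

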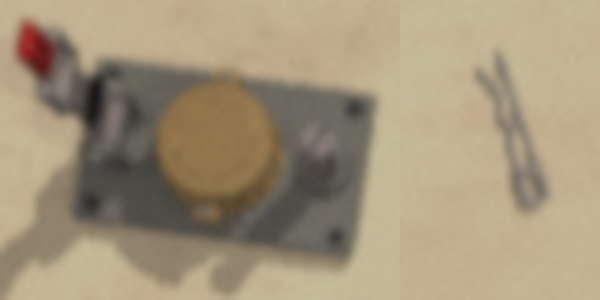

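View pics/z2.png

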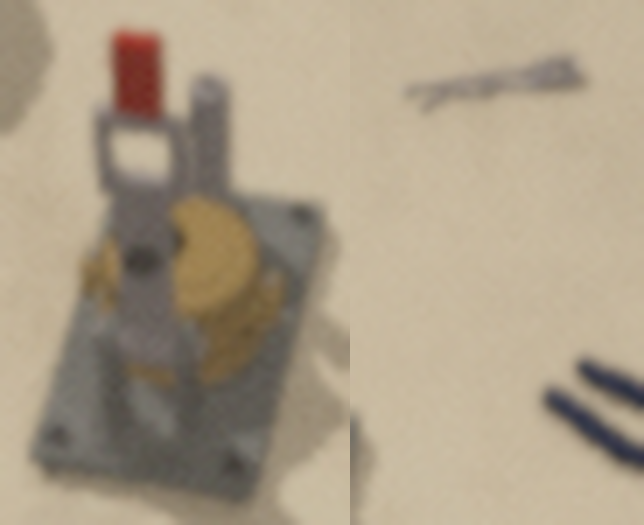

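```bash
cat > fit.py <<'E'
from h import *
from scipy.optimize import minimize
import sys
def grad(im):
    g=cv2.GaussianBlur(im.astype(np.float32),(0,0),0.8)
    m=0
    for k in range(3):
        gx=cv2.Sobel(g[:,:,k],cv2.CV_32F,1,0);gy=cv2.Sobel(g[:,:,k],cv2.CV_32F,0,1); m=m+np.hypot(gx,gy)
    return m
def pts(cam,X):
    p,V=P(cam); c=X@V[:3,:3].T+V[:3,3]; return np.stack([p['fx']*c[:,0]/c[:,2]+p['cx'],p['fy']*c[:,1]/c[:,2]+p['cy']],1)
def model(x,y,yaw):
    R=np.array([[np.cos(yaw),-np.sin(yaw)],[np.sin(yaw),np.cos(yaw)]])
    def T(q): return np.c_[q[:,:2]@R.T+[x,y],q[:,2]]
    t=np.linspace(-1,1,80)[:,None]
    hx,hy=.0525,.089
    e=[np.c_[hx*np.ones_like(t),hy*t,.016*np.ones_like(t)],np.c_[-hx*np.ones_like(t),hy*t,.016*np.ones_like(t)],
       np.c_[hx*t,-hy*np.ones_like(t),.016*np.ones_like(t)],np.c_[hx*t,hy*np.ones_like(t),.016*np.ones_like(t)]]
    a=np.linspace(0,2*np.pi,120)[:,None]
    e.append(np.c_[.039*np.cos(a),.039*np.sin(a),.069*np.ones_like(a)])
    return [T(q) for q in e]
if __name__=='__main__':
    G={}
    for c in('top','scene'): G[c]=grad(cv2.imread(f'pics/{c}0.png'))
    def cost(v,cams):
        s=0
        for c in cams:
            for e in model(*v):
                q=pts(c,e).astype(np.float32)
                s-=cv2.remap(G[c],q[:,0].copy(),q[:,1].copy(),cv2.INTER_LINEAR).mean()
        return s
    x0=back('top',(284,183.6),.069); print(x0)
    for cams in(['top'],['scene'],['top','scene']):
        best=None
        for dx in(-.008,0,.008):
            for dy in(-.008,0,.008):
                for w in(-12,-7,-2):
                    r=minimize(cost,[x0[0]+dx,x0[1]+dy,np.radians(w)],args=(cams,),method='Nelder-Mead',options=dict(initial_simplex=None,xatol=1e-5))
                    if best is None or r.fun<best.fun: best=r
        print(cams,best.x[:2],np.degrees(best.x[2]),best.fun)
        for c in cams:
            im=cv2.imread(f'pics/{c}0.png'); f=5; x,y=(240,150) if c=='top' else (265,200)
            z=cv2.resize(im[y:y+85,x:x+85],None,fx=f,fy=f,interpolation=cv2.INTER_CUBIC)
            for e in model(*best.x): cv2.polylines(z,[((pts(c,e)-[x,y]+.5)*f).astype(int)],False,(0,255,0),1)
            cv2.imwrite(f'pics/fit_{len(cams)}_{c}.png',z)
    v=best.x
    R=np.array([[np.cos(v[2]),-np.sin(v[2])],[np.sin(v[2]),np.cos(v[2])]])
    st=R@[0,-.064]+v[:2]; print('stud',st)
    for c in('top','scene'): print(c,'stud top',proj(c,[*st,.111]))
    h=np.hstack([cv2.imread('pics/fit_2_top.png'),cv2.imread('pics/fit_2_scene.png')[:425]]);cv2.imwrite('pics/fitboth.png',h[:,:]) ; print(h.shape)
E
python3 fit.py
```

```text
[0.60498709 0.1215089  0.069     ]Traceback (most recent call last):
  File "fit.py", line 38, in <module>
    r=minimize(cost,[x0[0]+dx,x0[1]+dy,np.radians(w)],args=(cams,),method='Nelder-Mead',options=dict(initial_simplex=None,xatol=1e-5))
    res = _minimize_neldermead(fun, x0, args, callback, bounds=bounds,
                               **options)
    fxr = func(xr)
    fx = function(np.copy(x), *(wrapper_args + args))
  File "fit.py", line 29, in cost
    q=pts(c,e).astype(np.float32)
      ~~~^^^^^
  File "fit.py", line 11, in pts
    p,V=P(cam); c=X@V[:3,:3].T+V[:3,3]; return np.stack([p['fx']*c[:,0]/c[:,2]+p['cx'],p['fy']*c[:,1]/c[:,2]+p['cy']],1)
        ~^^^^^
  File "h.py", line 6, in P
    p=manip.camera_params(cam); return p, np.array(p['view'])
ValueError: time passes only in moves, steps and waits
```

View pics/fit_2_top.png

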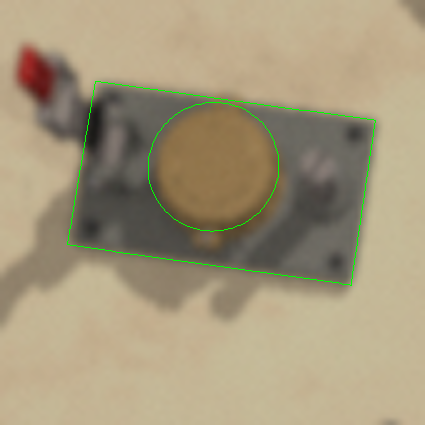

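View pics/fit_2_scene.png

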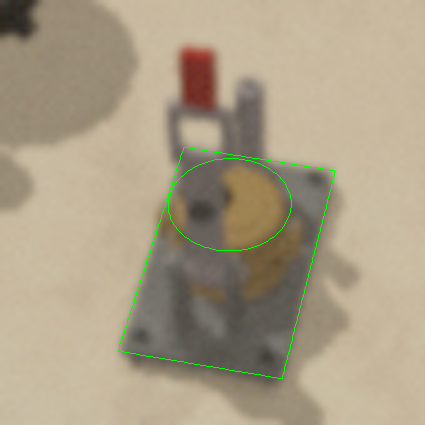

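```bash
python3 - <<'E'
from h import *
print(back('top',(303.1,182.3),.111),back('scene',(314.5,216.6),.111))
# flask top
print(back('top',(240+220/5-.5,150+165/5-.5),.069), back('scene',(265+226/5-.5,200+207/5-.5),.069))
# red tab, at hinge plane?
y=np.radians(-7.3);R=np.array([[np.cos(y),-np.sin(y)],[np.sin(y),np.cos(y)]])
for c0 in((.6074,.127),(.609,.125)):
  for th in(1.57,1.7,1.8,1.95):
    l=[0,.064-.176*np.cos(th)];q=R@l+np.array(c0); X=[*q,.078+.176*np.sin(th)]
    print(c0,th,np.round(X,3),proj('top',X),proj('scene',X))
# cotter: z1 right crop origin x 370 (after 400 px), y200 ; z2 right origin (330,175) offset 350, f7
for n,t in(('eye',(530,192)),('tip',(498,53)),('bow',(479,70))): print(n,back('top',(370+(t[0]-400)/5-.5,200+t[1]/5-.5),.003))
for n,t in(('eye',(565,72)),('tip',(408,91)),('bow',(428,104))): print(n,back('scene',(330+(t[0]-350)/7-.5,175+t[1]/7-.5),.003))
E
python3 - <<'E'
import cv2,numpy as np
a=cv2.imread('pics/top0.png');b=cv2.imread('pics/scene0.png')
cr=lambda im,x,y,w,h,f:cv2.resize(im[y:y+h,x:x+w],None,fx=f,fy=f,interpolation=cv2.INTER_CUBIC)
cv2.imwrite('pics/z3.png',np.hstack([cr(a,378,205,26,40,14),cr(b,334,178,31,40,14)]))
E
```

```text
[0.60166381 0.06254688 0.111     ] [0.60006434 0.06211914 0.111     ]
[0.60829806 0.12309683 0.069     ] [0.6096268  0.12978996 0.069     ]
(0.6074, 0.127) 1.57 [0.616 0.19  0.254] [249.35775818 165.29518236] [304.80571937 213.26359476]
(0.6074, 0.127) 1.7 [0.618 0.213 0.253] [240.49081351 164.18040163] [302.94357619 219.36532445]
(0.6074, 0.127) 1.8 [0.621 0.23  0.249] [233.97475108 163.53060869] [301.51964651 224.59504137]
(0.6074, 0.127) 1.95 [0.624 0.255 0.241] [224.92516813 162.91283166] [299.44366371 233.17049899]
(0.609, 0.125) 1.57 [0.617 0.188 0.254] [250.18475234 164.68081643] [304.30989518 212.72493071]
(0.609, 0.125) 1.7 [0.62  0.211 0.253] [241.31806788 163.56766782] [302.44419968 218.81348241]
(0.609, 0.125) 1.8 [0.622 0.228 0.249] [234.80039912 162.92035762] [301.01809062 224.0329282 ]
(0.609, 0.125) 1.95 [0.625 0.253 0.241] [225.74554792 162.30818414] [298.93982156 232.59310525]
eye [ 0.45208059 -0.22048507  0.003     ]
tip [ 0.53802392 -0.20190136  0.003     ]
bow [ 0.52719932 -0.18995198  0.003     ]
eye [ 0.45153375 -0.2250685   0.003     ]
tip [ 0.53556721 -0.20264472  0.003     ]
bow [ 0.52434513 -0.19317381  0.003     ]
```

View pics/z3.png

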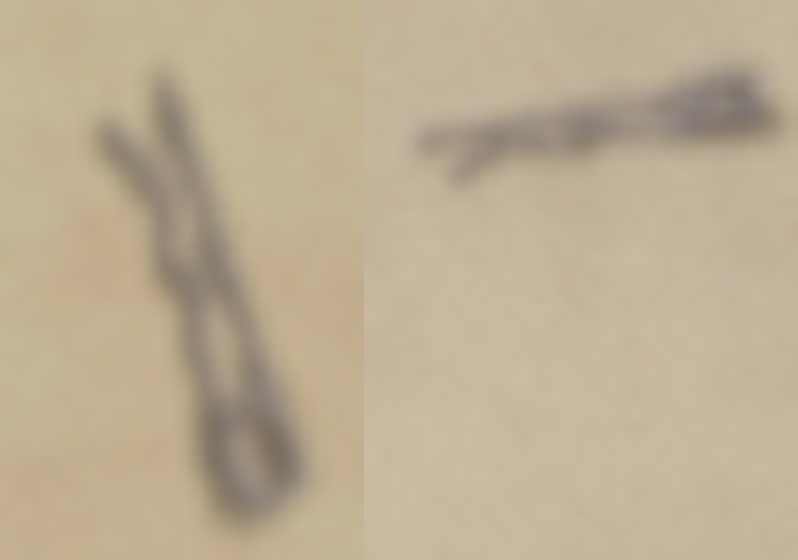

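Emit:
jog_arm(
  increments=[
    [[1, -0.84, 0.05], [0, 0, 6.85], 1],
    [[1, -0.84, 0.05], [0, 0, 6.85], 1],
    [[1, -0.84, 0.05], [0, 0, 0], 1],
    [[1, -0.84, 0.05], [0, 0, 0], 1],
    [[1, -0.84, 0.05], [0, 0, 0], 1],
    [[1, -0.84, 0.05], [0, 0, 0], 1],
    [[1, -0.84, 0.05], [0, 0, 0], 1],
    [[1, -0.84, 0.05], [0, 0, 0], 1],
    [[1, -0.84, 0.05], [0, 0, 0], 1],
    [[1, -0.84, 0.05], [0, 0, 0], 1],
    [[1, -0.84, 0.05], [0, 0, 0], 1],
    [[1, -0.84, 0.05], [0, 0, 0], 1],
  ],
)

```text
clock: 1.9
ee_pos: [0.5296, 0.3248, 0.259]
tool_rot: [179.8, 0.1, 173.9]
contact_force: [-1.0, 0.6, 0.2]
finger_gap: -0.0001
```

```bash
cat > st.py <<'E'
from h import *
s=manip.state(); print('t',round(float(s['clock']),2),'ee',np.round(s['ee_pos'],4),'rot',np.round(s['tool_rot'],2),'F',np.round(s['contact_force'],1),'M',np.round(s['wrist_torque'],2),'gap',round(float(s['finger_gap']),4),'j',np.round(s['joints'],0))
E
python3 st.py; python3 - <<'E'
from h import *
y=np.radians(-7.3);R=np.array([[np.cos(y),-np.sin(y)],[np.sin(y),np.cos(y)]])
w=.015
for th in(1.62,1.55,1.45,1.35,1.25,1.15,1.05,.95,.85,.75,.65,.55,.45,.35,.25,.15,.05,0):
    l=np.array([0,.064-.172*np.cos(th)+.004*np.sin(th)+w]); z=.078+.172*np.sin(th)+.004*np.cos(th)+.011
    q=R@l+np.array([.608,.126]); print(th,np.round([*q,z],3))
E
```

```text
t 1.9 ee [0.5296 0.3248 0.259 ] rot [1.7978e+02 6.0000e-02 1.7390e+02] F [-1.   0.6  0.2] M [ 0.02 -0.03  0.06] gap -0.0001 j [ 21.  29.  82.   0.  69. -63.]
1.62 [0.62  0.217 0.261]
1.55 [0.618 0.205 0.261]
1.45 [0.616 0.188 0.26 ]
1.35 [0.614 0.171 0.258]
1.25 [0.612 0.154 0.253]
1.15 [0.61  0.138 0.248]
1.05 [0.608 0.123 0.24 ]
0.95 [0.606 0.108 0.231]
0.85 [0.604 0.095 0.221]
0.75 [0.602 0.082 0.209]
0.65 [0.601 0.071 0.196]
0.55 [0.6   0.061 0.182]
0.45 [0.599 0.052 0.167]
0.35 [0.598 0.045 0.152]
0.25 [0.597 0.04  0.135]
0.15 [0.597 0.036 0.119]
0.05 [0.596 0.034 0.102]
0 [0.596 0.034 0.093]
```

Emit:
jog_arm(
  increments=[
    [[1, -0.85, 0.2], [0, 0, 0], 1],
    [[1, -0.85, 0.2], [0, 0, 0], 1],
    [[1, -0.85, 0.15], [0, 0, 0], 1],
    [[0.75, -0.6, 0], [0, 0, 0], 1],
  ],
)

```text
clock: 2.3
ee_pos: [0.6279, 0.2412, 0.2737]
tool_rot: [179.8, 0.1, 173.8]
contact_force: [-0.2, 0.5, -0.3]
finger_gap: 0.0003
```

```bash
python3 st.py; python3 - <<'E'
from h import *
y=np.radians(-7.3);R=np.array([[np.cos(y),-np.sin(y)],[np.sin(y),np.cos(y)]])
w=.015;o=None
for th in(1.62,1.55,1.45,1.35,1.25,1.15,1.05,.95,.85,.75,.65,.55,.45,.35,.25,.15,.05,0):
    l=np.array([0,.064-.185*np.cos(th)+.004*np.sin(th)+w]); z=.078+.185*np.sin(th)+.004*np.cos(th)+.011
    q=R@l+np.array([.608,.126]); q=np.array([*q,z]); print(th,np.round(q,3),np.round((q-o)/.025,2) if o is not None else ''); o=q
E
```

```text
t 2.3 ee [0.6279 0.2412 0.2737] rot [1.7978e+02 1.2000e-01 1.7380e+02] F [-0.2  0.5 -0.3] M [0.02 0.06 0.  ] gap 0.0003 j [ 11.  32.  73.   0.  75. -72.]
1.62 [0.62  0.217 0.274] 
1.55 [0.618 0.205 0.274] [-0.07 -0.51  0.02]
1.45 [0.616 0.186 0.273] [-0.09 -0.73 -0.04]
1.35 [0.613 0.168 0.27 ] [-0.09 -0.73 -0.11]
1.25 [0.611 0.15  0.266] [-0.09 -0.71 -0.18]
1.15 [0.609 0.133 0.259] [-0.09 -0.69 -0.25]
1.05 [0.607 0.116 0.251] [-0.08 -0.66 -0.32]
0.95 [0.605 0.101 0.242] [-0.08 -0.63 -0.39]
0.85 [0.603 0.086 0.231] [-0.07 -0.58 -0.45]
0.75 [0.601 0.073 0.218] [-0.07 -0.54 -0.5 ]
0.65 [0.6   0.061 0.204] [-0.06 -0.48 -0.56]
0.55 [0.598 0.05  0.189] [-0.05 -0.43 -0.6 ]
0.45 [0.597 0.041 0.173] [-0.05 -0.37 -0.64]
0.35 [0.596 0.033 0.156] [-0.04 -0.3  -0.68]
0.25 [0.595 0.028 0.139] [-0.03 -0.23 -0.7 ]
0.15 [0.595 0.024 0.121] [-0.02 -0.16 -0.72]
0.05 [0.595 0.021 0.102] [-0.01 -0.09 -0.73]
0 [0.595 0.021 0.093] [-0.   -0.02 -0.37]
```

Emit:
jog_arm(
  increments=[
    [[-0.2, -0.6, 0], [0, 0, 0], 1],
    [[-0.15, -0.6, 0], [0, 0, 0], 1],
    [[-0.1, -0.6, 0], [0, 0, 0], 1],
    [[-0.09, -0.73, -0.05], [0, 0, 0], 1],
    [[-0.09, -0.73, -0.11], [0, 0, 0], 1],
  ],
)

```text
clock: 2.8
ee_pos: [0.6109, 0.1558, 0.2695]
tool_rot: [179.6, 0.2, 173.8]
contact_force: [0.3, 0.6, 0.5]
finger_gap: 0.0
```

```bash
python3 - <<'E'
from h import *
import st
a=snap('scene','s1')
cv2.imwrite('pics/s1c.png',cv2.resize(a[150:300,240:400,::-1],None,fx=4,fy=4,interpolation=cv2.INTER_CUBIC))
E
```

```text
t 2.8 ee [0.6109 0.1558 0.2695] rot [179.64   0.19 173.85] F [0.3 0.6 0.5] M [ 0.12 -0.04 -0.  ] gap 0.0 j [  4.  29.  80.   0.  71. -80.]
```

View pics/s1c.png

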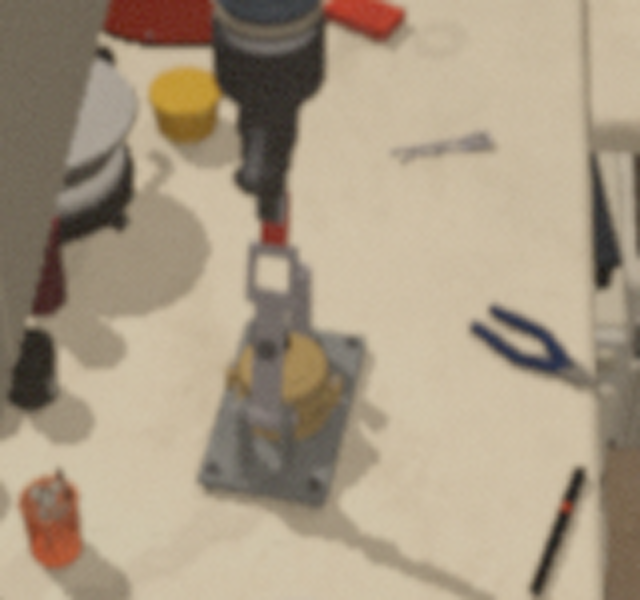

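Emit:
jog_arm(
  increments=[
    [[-0.12, -0.71, -0.15], [0, 0, 0], 1],
    [[-0.12, -0.69, -0.25], [0, 0, 0], 1],
    [[-0.1, -0.66, -0.32], [0, 0, 0], 1],
    [[-0.1, -0.63, -0.39], [0, 0, 0], 1],
    [[-0.08, -0.58, -0.45], [0, 0, 0], 1],
    [[-0.07, -0.54, -0.5], [0, 0, 0], 1],
  ],
)

```text
clock: 3.45
ee_pos: [0.5922, 0.0532, 0.2163]
tool_rot: [179.7, 0.2, 173.9]
contact_force: [-0.4, 0.3, 0.5]
finger_gap: 0.0001
```

```bash
python3 - <<'E'
from h import *
import st
a=snap('scene','s2')
cv2.imwrite('pics/s2c.png',cv2.resize(a[150:300,240:400,::-1],None,fx=4,fy=4,interpolation=cv2.INTER_CUBIC))
E
```

```text
t 3.45 ee [0.5922 0.0532 0.2163] rot [179.68   0.2  173.85] F [-0.4  0.3  0.5] M [ 0.13 -0.03 -0.01] gap 0.0001 j [ -6.  30.  88.   0.  62. -90.]
```

View pics/s2c.png

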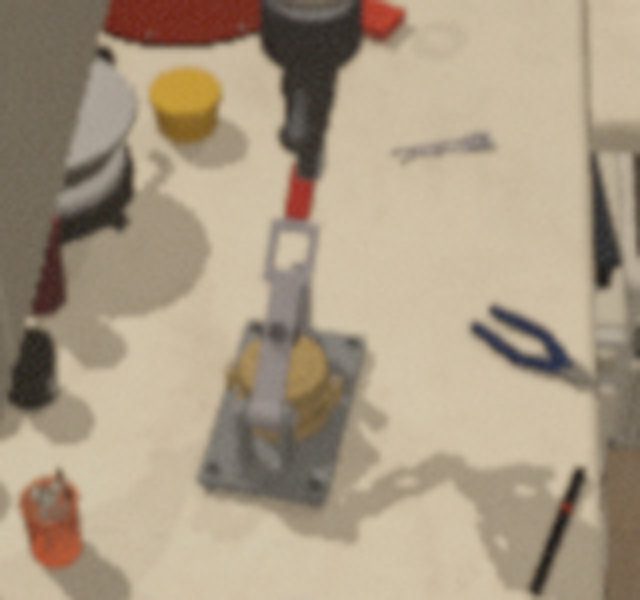

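Emit:
jog_arm(
  increments=[
    [[0.05, 0, -0.6], [0, 0, 0], 1],
    [[0.05, -0.05, -0.6], [0, 0, 0], 1],
    [[0, -0.3, -0.55], [0, 0, 0], 1],
    [[0, -0.3, -0.6], [0, 0, 0], 1],
  ],
)

```text
clock: 3.9
ee_pos: [0.5923, 0.0325, 0.1533]
tool_rot: [179.8, -0.1, 173.7]
contact_force: [-0.3, 0.6, -0.2]
finger_gap: 0.0
```

```bash
python3 - <<'E'
from h import *
import st
a=snap('scene','s3')
cv2.imwrite('pics/s3c.png',cv2.resize(a[150:300,240:400,::-1],None,fx=4,fy=4,interpolation=cv2.INTER_CUBIC))
E
```

```text
t 3.9 ee [0.5923 0.0325 0.1533] rot [ 1.7981e+02 -1.1000e-01  1.7369e+02] F [-0.3  0.6 -0.2] M [0.06 0.07 0.03] gap 0.0 j [ -8.  34.  91.   0.  54. -92.]
```

View pics/s3c.png

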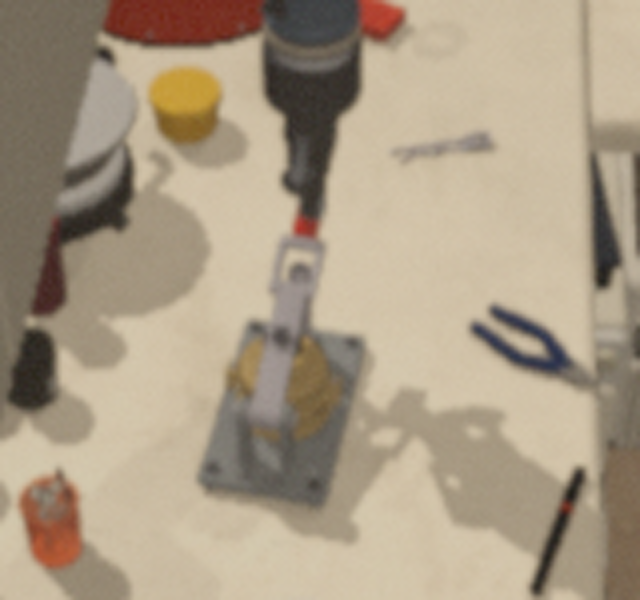

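Emit:
jog_arm(
  increments=[
    [[0.05, -0.25, -0.7], [0, 0, 0], 1],
    [[0.05, -0.2, -0.72], [0, 0, 0], 1],
    [[0, -0.1, -0.73], [0, 0, 0], 1],
    [[0, -0.03, -0.25], [0, 0, 0], 1],
  ],
)

```text
clock: 4.35
ee_pos: [0.5937, 0.0164, 0.093]
tool_rot: [179.8, -0.4, 173.6]
contact_force: [-10.8, 4.2, 50.2]
finger_gap: -0.0
```

Emit:
jog_arm(
  increments=[
    [[0, 0, -0.1], [0, 0, 0], 1],
    [[0, 0, -0.1], [0, 0, 0], 1],
  ],
)

```text
clock: 4.55
ee_pos: [0.5935, 0.0166, 0.0939]
tool_rot: [179.8, -0.4, 173.6]
contact_force: [-2.5, 0.3, 9.2]
finger_gap: -0.0
```

Emit:
jog_arm(
  increments=[
    [[0, 0, 0.9], [0, 0, 0], 0.0],
    [[0, 0, 1], [0, 0, 0], 0.0],
    [[0, 0, 1], [0, 0, 0], 0.0],
    [[-0.6, -1, 0], [0, 0, 0], 0.0],
    [[-0.6, -1, 0], [0, 0, 0], 0.0],
    [[-0.6, -1, 0], [0, 0, 4], 0.0],
    [[-0.6, -1, 0], [0, 0, 4], 0.0],
    [[-0.6, -1, 0], [0, 0, 4], 0.0],
    [[-0.6, -1, 0], [0, 0, 4], 0.0],
    [[-0.6, -1, 0], [0, 0, 4], 0.0],
    [[-0.6, -1, 0], [0, 0, 4], 0.0],
    [[-0.5, -1, 0], [0, 0, 0], 0.0],
  ],
)

```text
clock: 5.75
ee_pos: [0.4567, -0.2122, 0.1755]
tool_rot: [179.9, -0.1, -160.8]
contact_force: [0.0, -0.1, -0.3]
finger_gap: 0.043
```

```bash
cat > cot.py <<'E'
from h import *
from scipy.optimize import minimize
# darkness-based template fit of the cotter using pics/top0, scene0
def loc(d): return d
def wire(psi,x,y):
    c,s=np.cos(psi),np.sin(psi)
    leg=np.c_[np.linspace(-8,86,80),np.zeros(80),np.full(80,2.25)]
    t=np.linspace(0,2*np.pi,60)
    # eye centreline oval 26-4.5 long, 18.5-4.5 wide
    eye=np.c_[10.75*np.cos(t),7+7*np.sin(t),np.full(60,4.5)]
    q=np.r_[leg,eye]/1000
    return np.c_[x+c*q[:,0]-s*q[:,1],y+s*q[:,0]+c*q[:,1],q[:,2]]
def pts(cam,X):
    p,V=P(cam); k=X@V[:3,:3].T+V[:3,3]; return np.stack([p['fx']*k[:,0]/k[:,2]+p['cx'],p['fy']*k[:,1]/k[:,2]+p['cy']],1).astype(np.float32)
def dark(f):
    g=cv2.imread(f).astype(np.float32).mean(2); g=cv2.GaussianBlur(g,(0,0),.6); bg=cv2.medianBlur(g.astype(np.uint8),21).astype(np.float32); return bg-g
if __name__=='__main__':
    D={c:dark(f'pics/{c}0.png') for c in('top','scene')}
    def cost(v,cams):
        s=0
        for c in cams:
            q=pts(c,wire(*v)); s-=cv2.remap(D[c],q[:,0].copy(),q[:,1].copy(),cv2.INTER_LINEAR).mean()
        return s
    for cams in(['top'],['scene'],['top','scene']):
        best=None
        for a in(12,16,20):
            for dx in(-.005,0,.005):
              for dy in(-.005,0,.005):
                v0=np.array([np.radians(a),.453+dx,-.226+dy])
                r=minimize(cost,v0,args=(cams,),method='Nelder-Mead',options=dict(xatol=1e-5,initial_simplex=np.vstack([v0,v0+np.diag([.05,.004,.004])])))
                if best is None or r.fun<best.fun: best=r
        v=best.x; c,s=np.cos(v[0]),np.sin(v[0])
        print(cams,np.degrees(v[0]),v[1:],best.fun,'eye',v[1]-s*.007,v[2]+c*.007)
    o=[]
    for c,x,y,w,h in(('top',378,205,26,40),('scene',334,178,31,40)):
        im=cv2.imread(f'pics/{c}0.png');f=14
        z=cv2.resize(im[y:y+h,x:x+w],None,fx=f,fy=f,interpolation=cv2.INTER_CUBIC)
        for q in pts(c,wire(*v)): cv2.circle(z,tuple(int(k) for k in (q-[x,y]+.5)*f),1,(0,255,0),-1)
        o.append(z)
    cv2.imwrite('pics/cotfit.png',np.hstack(o))
E
python3 cot.py; python3 - <<'E'
from h import *
import st
a=snap('scene','s4');b=snap('top','t4')
cr=lambda im,x,y,w,h,f:cv2.resize(im[y:y+h,x:x+w,::-1],None,fx=f,fy=f,interpolation=cv2.INTER_CUBIC)
cv2.imwrite('pics/z4.png',np.hstack([cr(a,285,195,50,70,8),cr(b,275,160,50,70,8)]))
E
```

```text
['top'] 17.07825997417193 [ 0.4559069 -0.2257687] -39.74085235595703 eye 0.45385115647274954 -0.21907736371012854
['scene'] 18.80153935226917 [ 0.45671205 -0.22441963] -38.242820739746094 eye 0.45445601284533754 -0.21779314486893803
['top', 'scene'] 17.2097669343501 [ 0.45627264 -0.22537717] -77.45929718017578 eye 0.4542015397182533 -0.21869057526336913
t 5.75 ee [ 0.4567 -0.2122  0.1755] rot [ 1.7994e+02 -1.1000e-01 -1.6075e+02] F [ 0.  -0.1 -0.3] M [ 0.   -0.08 -0.06] gap 0.043 j [ -38.   27.  103.   -0.   50. -147.]
```

View pics/cotfit.png

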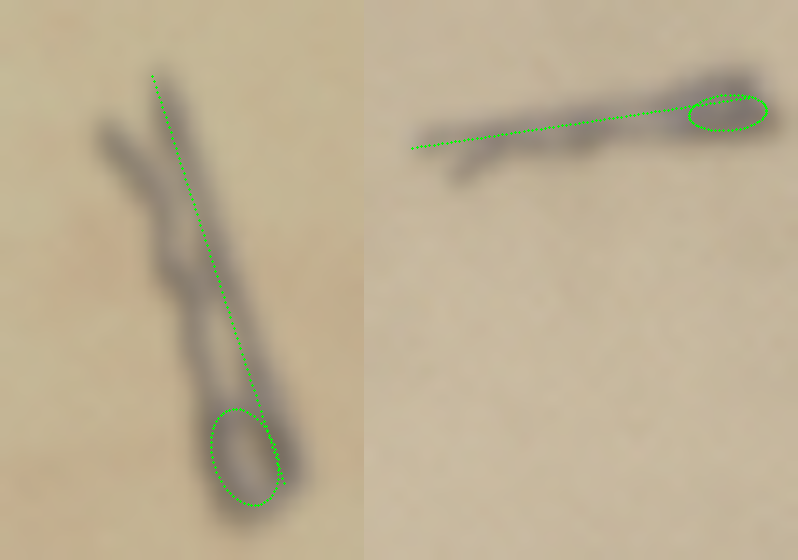

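View pics/z4.png

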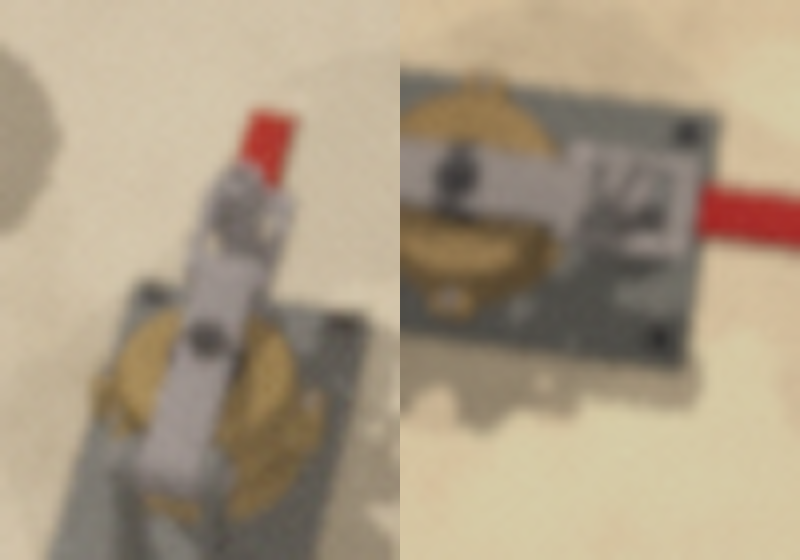

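View pics/t4.png

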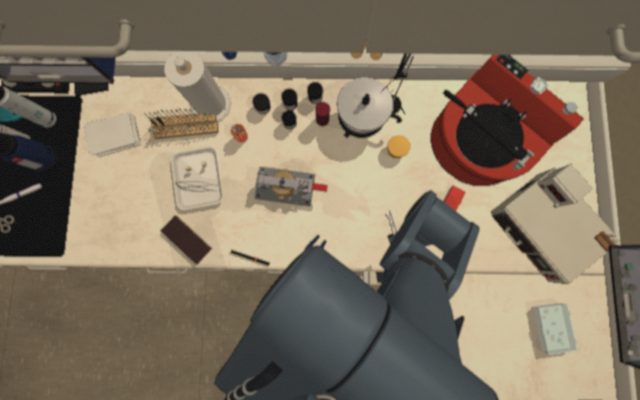

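```bash
python3 - <<'E'
from h import *
T=lambda p:back('top',(378+p[0]/14-.5,205+p[1]/14-.5),.00225)
S=lambda p:back('scene',(334+(p[0]-364)/14-.5,178+p[1]/14-.5),.00225)
for n,F,L in(('top',T,[(163,72),(213,240),(252,350)]),('scene',S,[(418,140),(530,122),(640,104)])):
    w=np.array([F(p) for p in L]); d=w[0]-w[2]; print(n,np.round(w,4).tolist(),np.degrees(np.arctan2(d[1],d[0])))
print('eye top',T((252,463)),'end',T((240,520)),'scene',S((735,105)),'end',S((778,120)))
E
python3 - <<'E'
# darkness profile sections: column centroid of leg in top image rows
import cv2,numpy as np
from cot import dark
D=dark('pics/top0.png')
for r in range(208,245): print(r,' '.join(f'{max(0,v):3.0f}' for v in D[r,382:402]))
E
```

```text
top [[0.5396, -0.2022, 0.0023], [0.5022, -0.2128, 0.0023], [0.478, -0.221, 0.0023]] 17.01822565378792
scene [[0.5372, -0.2033, 0.0023], [0.5074, -0.2131, 0.0023], [0.478, -0.2229, 0.0023]] 18.258406560370293
eye top [ 0.45312364 -0.22064789  0.00225   ] end [ 0.44060319 -0.21781945  0.00225   ] scene [ 0.45228981 -0.22462474  0.00225   ] end [ 0.44058201 -0.21951298  0.00225   ]
208   1   1   1   0   0   0   1   1   0   0   0   0   0   0   0   0   0   0   0   1
209   1   0   0   0   0   0   3   7   4   0   0   0   0   0   0   0   0   0   0   0
210   0   0   0   1   1   3   9  17  12   3   0   0   0   0   0   0   0   0   0   0
211   0   0   0   2   1   3  13  26  22   8   1   0   0   0   0   0   0   0   0   0
212   0   0   2   4   4   4  16  33  31  16   3   0   0   0   0   0   0   0   0   0
213   0   1   7  14  13   9  18  36  39  21   5   0   0   0   0   0   0   0   0   0
214   0   3  13  26  27  19  20  34  41  26   8   0   0   0   0   0   1   0   0   0
215   1   4  13  29  36  30  26  32  39  31  14   2   0   0   0   0   0   0   0   1
216   1   1   8  22  35  38  34  31  34  32  1
[... 1689 characters left out ...]
  39  48  55  44  23   6   0
237   1   1   1   0   1   1   1   1   3  16  38  51  43  36  44  55  50  28   9   1
238   3   1   1   0   1   0   0   0   1  12  33  49  45  36  39  50  49  30  11   2
239   2   1   0   0   0   0   0   0   0   7  24  44  48  39  37  43  40  25   9   1
240   1   0   0   0   0   0   0   0   0   4  17  37  47  44  38  35  27  14   4   0
241   0   0   0   0   0   0   0   0   0   1  11  27  38  40  34  26  15   6   0   0
242   0   0   0   0   0   0   0   0   0   0   6  15  23  27  21  14   5   0   0   0
243   0   0   0   0   0   0   0   0   0   0   1   5  10  12   8   4   0   0   0   0
244   0   0   0   0   0   0   0   0   0   0   0   1   3   4   1   0   0   0   0   0
```

Emit:
jog_arm(
  increments=[
    [[-0.15, -0.39, -1], [0, 0, -1.75], 0.0],
    [[0, 0, -1], [0, 0, 0], 0.0],
    [[0, 0, -1], [0, 0, 0], 0.0],
    [[0, 0, -1], [0, 0, 0], 0.0],
    [[0, 0, -1], [0, 0, 0], 0.0],
    [[0, 0, -0.5], [0, 0, 0], 0.0],
    [[0, 0, 0], [0, 0, 0], 0.0],
  ],
)

```text
clock: 6.55
ee_pos: [0.4564, -0.2227, 0.0368]
tool_rot: [-179.7, 0.2, -163.0]
contact_force: [-0.7, 0.6, 0.2]
finger_gap: 0.0427
```

```bash
python3 - <<'E'
from h import *
import st
a=snap('scene','s5')
cv2.imwrite('pics/z5.png',cv2.resize(a[160:230,310:400,::-1],None,fx=8,fy=8,interpolation=cv2.INTER_CUBIC))
E
```

```text
t 6.55 ee [ 0.4564 -0.2227  0.0368] rot [-179.71    0.19 -162.96] F [-0.7  0.6  0.2] M [-0.06  0.03  0.04] gap 0.0427 j [ -39.   41.  107.   -0.   31. -146.]
```

View pics/z5.png

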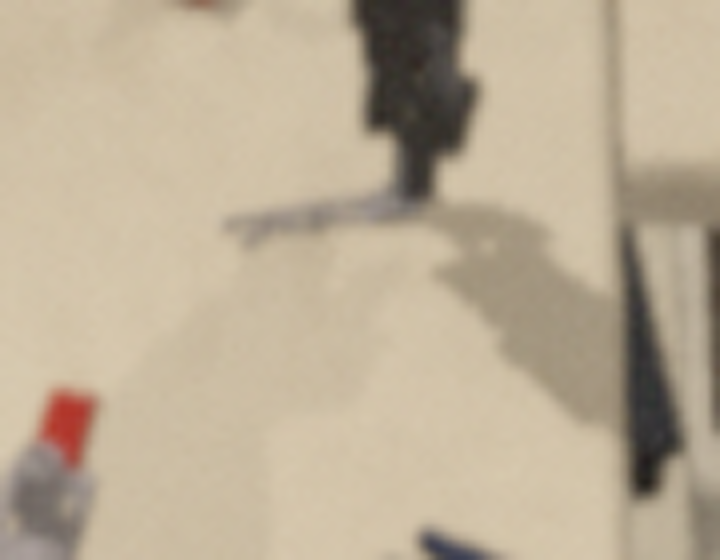

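Emit:
jog_arm(
  increments=[
    [[-0.1, 0, -0.5], [0, 0, 0], 0.0],
    [[-0.04, 0.03, -0.4], [0, 0, 0], 0.0],
    [[0, 0, 0], [0, 0, 0], 0.0],
  ],
)

```text
clock: 6.9
ee_pos: [0.4556, -0.2229, 0.0174]
tool_rot: [-179.4, 0.4, -162.9]
contact_force: [-0.3, 0.3, -0.1]
finger_gap: 0.0425
```

```bash
cat > inc.py <<'E'
from h import *
from scipy.spatial.transform import Rotation as Ro
import sys
def inc(x,y,z,yaw,roll=180,pitch=0):
    s=manip.state(); d=(np.array([x,y,z])-s['ee_pos'])/.025
    R=Ro.from_euler('xyz',s['tool_rot'],degrees=True); T=Ro.from_euler('xyz',[roll,pitch,yaw],degrees=True)
    print('t',round(float(s['clock']),2),'shift',np.round(d,2),'turn',np.round((T*R.inv()).as_rotvec(degrees=True),2),'F',np.round(s['contact_force'],1),'M',np.round(s['wrist_torque'],2),'gap',round(float(s['finger_gap']),4),'ee',np.round(s['ee_pos'],4),np.round(s['tool_rot'],2))
if __name__=='__main__': inc(*map(float,sys.argv[1:]))
E
python3 inc.py .453 -.222 .0115 -162.5
```

```text
t 6.9 shift [-0.1   0.04 -0.24] turn [0.49 0.61 0.39] F [-0.3  0.3 -0.1] M [ 0.01 -0.    0.01] gap 0.0425 ee [ 0.4556 -0.2229  0.0174] [-179.35    0.44 -162.89]
```

Emit:
jog_arm(
  increments=[
    [[-0.11, 0.04, -0.24], [0.5, 0.6, 0.4], 0.0],
    [[-0.05, 0.0, -0.04], [0, 0, 0], 0.0],
    [[0, 0, 0], [0, 0, 0], 0.0],
  ],
)

```text
clock: 7.2
ee_pos: [0.4525, -0.2225, 0.0116]
tool_rot: [-179.9, 0.1, -162.4]
contact_force: [0.6, -0.1, -0.3]
finger_gap: 0.0429
```

```bash
python3 inc.py .453 -.222 .0115 -162.5
```

```text
t 7.2 shift [ 0.02  0.02 -0.  ] turn [ 0.07  0.12 -0.05] F [ 0.6 -0.1 -0.3] M [-0.03  0.01 -0.02] gap 0.0429 ee [ 0.4525 -0.2225  0.0116] [-1.7990e+02  9.0000e-02 -1.6245e+02]
```

Emit:
jog_arm(
  increments=[
    [[0, 0, 0], [0, 0, 0], 0.3],
    [[0, 0, 0], [0, 0, 0], 0.5],
    [[0, 0, 0], [0, 0, 0], 1],
    [[0, 0, 0], [0, 0, 0], 1],
    [[0, 0, 0], [0, 0, 0], 1],
    [[0, 0, 0], [0, 0, 0], 1],
  ],
)

```text
clock: 7.8
ee_pos: [0.4529, -0.223, 0.0125]
tool_rot: [-179.8, 0.1, -162.5]
contact_force: [0.0, 0.1, 0.6]
finger_gap: 0.0165
```

```bash
python3 inc.py .453 -.222 .0115 -162.5;  python3 - <<'E'
from h import *
a=snap('scene','s6')
cv2.imwrite('pics/z6.png',cv2.resize(a[160:230,310:400,::-1],None,fx=8,fy=8,interpolation=cv2.INTER_CUBIC))
E
```

```text
t 7.8 shift [ 0.    0.04 -0.04] turn [ 0.13  0.19 -0.04] F [0.  0.1 0.6] M [-0.02 -0.02 -0.01] gap 0.0165 ee [ 0.4529 -0.223   0.0125] [-1.7982e+02  1.5000e-01 -1.6246e+02]
```

View pics/z6.png

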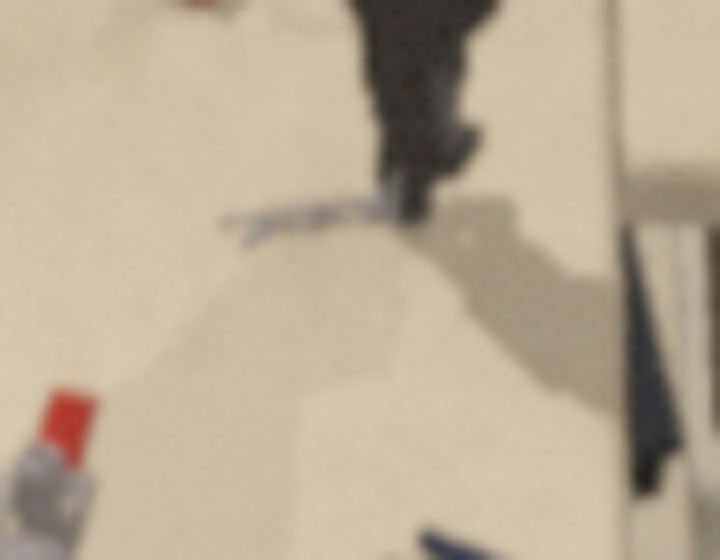

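```bash
python3 - <<'E'
import cv2,numpy as np
a=cv2.imread('pics/top0.png');b=cv2.imread('pics/t4.png');c=cv2.imread('pics/scene0.png');d=cv2.imread('pics/s4.png')
def cr(im,x,y,w,h,f):
    z=im[y:y+h,x:x+w]; 
    z=cv2.resize(z,None,fx=f,fy=f,interpolation=cv2.INTER_CUBIC).astype(float); z=(z-z.min())/(z.max()-z.min())*255; return z.astype(np.uint8)
cv2.imwrite('pics/z7.png',np.vstack([np.hstack([cr(a,294,174,18,14,20),cr(b,294,174,18,14,20)]),np.hstack([cr(c,305,210,18,14,20),cr(d,305,210,18,14,20)])]))
g=a.mean(2)
for r in range(176,190): print(r,' '.join(f'{v:4.0f}' for v in g[r,296:312]))
g=b.mean(2);print()
for r in range(176,190): print(r,' '.join(f'{v:4.0f}' for v in g[r,296:312]))
E
```

```text
176  103  102  101  104  103  103  101  102  104  103  104  102   96   80   63   66
177  104  102  102  104  103  104  102  103  104  103  103  105   97   80   65   69
178  102  103  102  103  104  102  103  103  104  104  104  102  100   91   83   86
179   99  101  100  104  102  107  108  109  104  103  104  105  102   99   95   98
180   98   99  101  103  106  113  118  111  104  103  105  105  104  104  102  104
181   96   97   98  102  113  121  122  112  104  109  110  105  103  103  106  105
182   93   97   98  103  113  123  120  110  112  120  118  108  105  102  104  104
183   92   96   99  101  110  118  112  111  121  122  119  111  105  103  104  105
184   95   97   98   97  100  104  105  114  123  120  113  108  103  101  104  103
185  100  101   97   91   89   92  100  110  115  106   99  101  101   99  101  104
186  103  102   95   87   79   82   88   96   95   84   85   93   97   96   97  101
187  103  102   94   83   79   78   77   78   80   74   73   87   95   95   96  101
188  101  101   92   81   76   73   71   71   72   69   72   84   93   93   94  100
189   99
[... 552 characters left out ...]
118  117  121  129  135  130
182  137  135  126  113  116  127  124  112  116  122  119  113  113  125  132  128
183  137  132  123  112  115  120  115  114  124  128  119  114  116  127  135  127
184  136  132  120  109  104  108  108  116  127  123  114  113  114  128  135  126
185  134  127  113   99   94   95  102  112  115  106   99  101  113  130  135  125
186  130  117  103   91   86   87   91   98   96   83   82   89  110  132  134  122
187  124  106   90   87   87   85   83   83   81   74   75   87  111  131  132  116
188  117  101   90   89   87   85   80   82   87   88   87   97  117  132  128  109
189  107   99   93   94   93   90   92  101  112  119  119  120  128  136  130  109
```

View pics/z7.png

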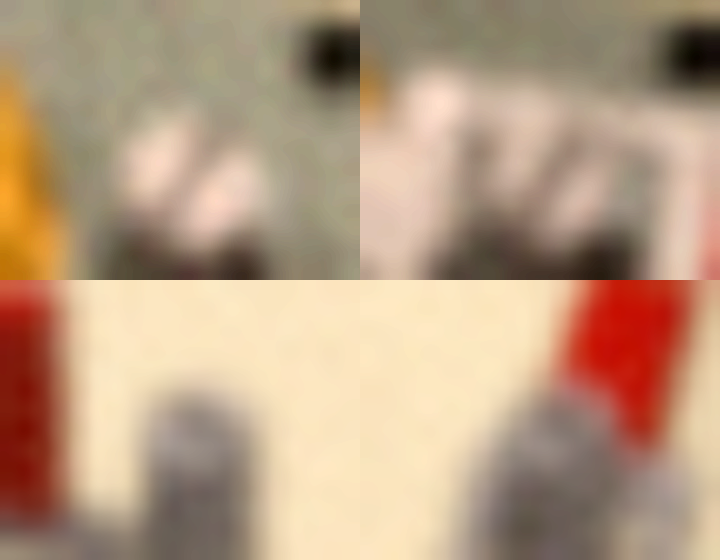

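```bash
cat > slot.py <<'E'
from h import *
from scipy.optimize import least_squares
def pts(cam,X):
    p,V=P(cam); k=X@V[:3,:3].T+V[:3,3]; return np.stack([p['fx']*k[:,0]/k[:,2]+p['cx'],p['fy']*k[:,1]/k[:,2]+p['cy']],1)
f=12;x0,y0,W,H=294,174,18,16
def poly(m,q,val): 
    cv2.fillPoly(m,[np.round(((q-[x0,y0]+.5)*f)*16).astype(np.int32)],float(val),lineType=cv2.LINE_8,shift=4)
t=np.linspace(0,2*np.pi,60)
def render(v,r=.010):
    x,y,a,sw,top,side,bg,dark,sig=v
    m=np.full((H*f,W*f),bg,np.float32)
    d=lambda z:np.c_[x+r*np.cos(t),y+r*np.sin(t),np.full(60,z)]
    a_,b_=pts('top',d(.111)).astype(np.float32),pts('top',d(.03)).astype(np.float32)
    poly(m,cv2.convexHull(np.r_[a_,b_])[:,0],side); poly(m,a_,top)
    c,s=np.cos(a),np.sin(a); L=.0098;w=sw/2
    q=np.array([[x+i*L*c-j*w*s,y+i*L*s+j*w*c,.111] for i,j in((-1,-1),(1,-1),(1,1),(-1,1))]); poly(m,pts('top',q),dark)
    m=cv2.GaussianBlur(m,(0,0),sig*f); return cv2.resize(m,(W,H),interpolation=cv2.INTER_AREA)
if __name__=='__main__':
    im=cv2.imread('pics/top0.png').astype(np.float32).mean(2)[y0:y0+H,x0:x0+W]
    m=np.zeros((H,W),bool); m[4:12,4:14]=1
    for ad in(-15,-25,-35,-45):
        best=None
        for r in (.0085,.010):
            v0=np.array([.6015,.0625,np.radians(ad),.003,140,70,104,60,.7])
            sc=np.array([.001,.001,.1,.001,10,10,10,10,.1])
            fun=lambda u:np.r_[(render(v0+u*sc,r)-im)[m],.3*u[[3,7,8]]]
            s=least_squares(fun,np.zeros(9),diff_step=None,method='trf',x_scale=1.0,bounds=([-6,-6,-9,-1.8,-9,-9,-9,-5,-4],[6,6,9,2,9,9,9,9,9])) if False else None
            from scipy.optimize import minimize
            # Powell is robust to the rasterised steps
            g=lambda u:np.sum(fun(u)**2)+1e3*np.sum(np.maximum(0,np.abs(u[[3,8]])-[1.8,4])**2) if (0.15<v0[8]+u[8]*.1<2 and .0005<v0[3]+u[3]*.001<.006) else 1e6
            s=minimize(g,np.zeros(9),method='Powell',options=dict(maxiter=40,xtol=1e-2))
            v=v0+s.x*sc; print(ad,r,'fun',round(s.fun,1),'xy',np.round(v[:2],4),'deg',round(np.degrees(v[2]),1),np.round(v[3:],3))
E
time python3 slot.py
```

```text
-15 0.0085 fun 693.0 xy [0.6018 0.0626] deg -34.6 [3.00000e-03 1.39072e+02 9.49560e+01 1.00765e+02 5.60790e+01 9.95000e-01]
-15 0.01 fun 853.0 xy [0.6019 0.0622] deg -31.1 [3.00000e-03 1.30802e+02 8.63650e+01 9.87120e+01 7.59130e+01 1.02600e+00]
-25 0.0085 fun 683.8 xy [0.6018 0.0623] deg -33.7 [3.00000e-03 1.39921e+02 9.40810e+01 1.00689e+02 5.73090e+01 1.00300e+00]
-25 0.01 fun 831.8 xy [0.602  0.0622] deg -34.4 [3.00000e-03 1.31091e+02 8.74840e+01 9.86070e+01 7.81080e+01 1.02900e+00]
-35 0.0085 fun 677.3 xy [0.6018 0.0625] deg -32.9 [2.00000e-03 1.39588e+02 9.43820e+01 1.00729e+02 4.76110e+01 1.00400e+00]
-35 0.01 fun 849.7 xy [0.6018 0.0622] deg -31.9 [3.00000e-03 1.30494e+02 8.62280e+01 9.87570e+01 7.19180e+01 1.02200e+00]
-45 0.0085 fun 678.4 xy [0.6018 0.0625] deg -32.8 [3.00000e-03 1.41752e+02 9.39120e+01 1.00548e+02 6.18460e+01 1.02800e+00]
-45 0.01 fun 849.2 xy [0.602  0.0619] deg -34.4 [3.00000e-03 1.31482e+02 8.51320e+01 9.87080e+01 8.07540e+01 1.04400e+00]
real	0m19.662s
user	0m19.941s
sys	0m0.232s
```

Emit:
jog_arm(
  increments=[
    [[0, 0, 0.5], [0, 0, 0], 1],
    [[0, 0, 1], [0, 0, 0], 1],
    [[0, 0, 1], [0, 0, 0], 1],
    [[0, 0, 1], [0, 0, 0], 1],
    [[0, 0, 1], [0, 0, 0], 1],
    [[0, 0.6, 0.5], [0, 0, -5], 1],
    [[0.1, 1, 0], [0, 0, -7.2], 1],
    [[0.1, 1, 0], [0, 0, -7.2], 1],
    [[0.1, 1, 0], [0, 0, -7.2], 1],
    [[0.1, 1, 0], [0, 0, -7.2], 1],
    [[0.1, 1, 0], [0, 0, -7.2], 1],
    [[0.1, 1, 0], [0, 0, -7.2], 1],
  ],
)

```text
clock: 9.05
ee_pos: [0.4679, -0.0554, 0.1519]
tool_rot: [-179.6, 0.7, 147.0]
contact_force: [-0.0, 0.2, -0.4]
finger_gap: 0.0163
```

```bash
python3 inc.py .5083 .1309 .135 147
```

```text
t 9.05 shift [ 1.62  7.45 -0.68] turn [ 0.7   0.41 -0.  ] F [-0.   0.2 -0.4] M [-0.02 -0.01 -0.02] gap 0.0163 ee [ 0.4679 -0.0554  0.1519] [-179.64    0.73  147.  ]
```

Emit:
jog_arm(
  increments=[
    [[0.1, 1, 0], [0.35, 0.2, 0], 1],
    [[0.1, 1, 0], [0.35, 0.2, 0], 1],
    [[0.2, 1, 0], [0, 0, 0], 1],
    [[0.2, 1, 0], [0, 0, 0], 1],
    [[0.25, 1, 0], [0, 0, 0], 1],
    [[0.25, 1, -0.1], [0, 0, 0], 1],
    [[0.25, 1, -0.2], [0, 0, 0], 1],
    [[0.25, 0.45, -0.3], [0, 0, 0], 1],
    [[0, 0, 0], [0, 0, 0], 1],
  ],
)

```text
clock: 9.95
ee_pos: [0.5069, 0.1419, 0.1439]
tool_rot: [179.8, 0.3, 147.1]
contact_force: [-0.5, -0.7, -0.8]
finger_gap: 0.0163
```

```bash
python3 inc.py .5083 .1309 .1083 147
```

```text
t 9.95 shift [ 0.06 -0.44 -1.42] turn [-0.02  0.33 -0.13] F [-0.5 -0.7 -0.8] M [0.05 0.03 0.05] gap 0.0163 ee [0.5069 0.1419 0.1439] [179.81   0.27 147.13]
```

Emit:
jog_arm(
  increments=[
    [[0.05, -0.44, -0.7], [0, 0.3, -0.1], 1],
    [[0, 0, -0.6], [0, 0, 0], 1],
    [[0, 0, -0.1], [0, 0, 0], 1],
    [[0, 0, 0], [0, 0, 0], 1],
  ],
)

```text
clock: 10.35
ee_pos: [0.5077, 0.1277, 0.1092]
tool_rot: [-179.9, 0.0, 147.0]
contact_force: [-0.3, 0.1, 0.4]
finger_gap: 0.0164
```

```bash
python3 inc.py .5083 .1309 .1083 147; python3 - <<'E'
from h import *
a=snap('scene','s8');b=snap('top','t8')
cr=lambda im,x,y,w,h,f:cv2.resize(im[y:y+h,x:x+w,::-1],None,fx=f,fy=f,interpolation=cv2.INTER_CUBIC)
cv2.imwrite('pics/z8.png',np.hstack([cr(a,290,185,70,70,8)]))
cv2.imwrite('pics/z8t.png',np.hstack([cr(b,255,155,70,70,8)]))
E
```

```text
t 10.35 shift [ 0.03  0.13 -0.04] turn [ 0.07  0.   -0.02] F [-0.3  0.1  0.4] M [ 0.03  0.04 -0.02] gap 0.0164 ee [0.5077 0.1277 0.1092] [-1.7995e+02  4.0000e-02  1.4702e+02]
```

View pics/z8.png

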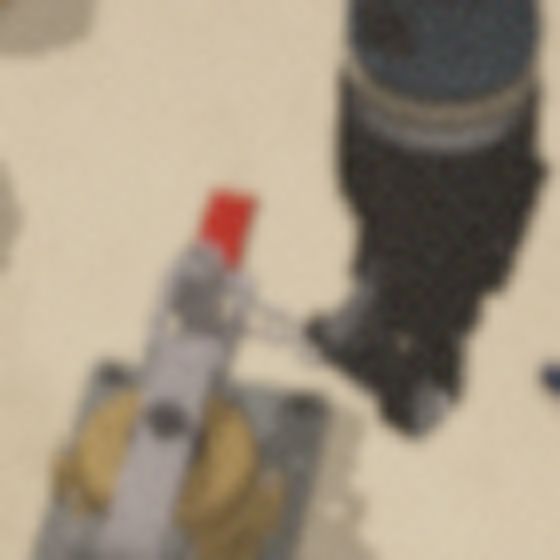

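View pics/z8t.png

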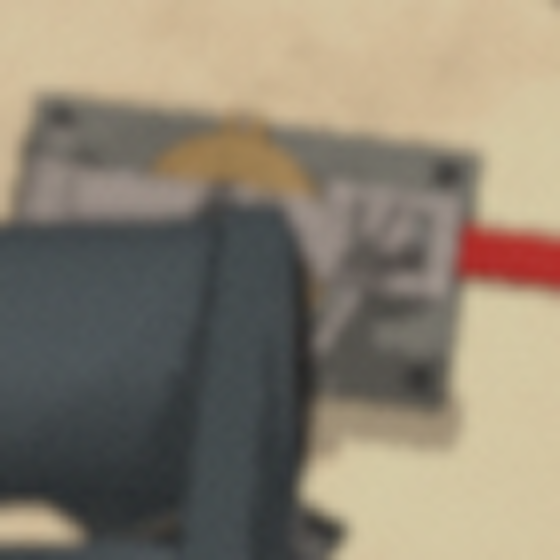

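```bash
cat > ov.py <<'E'
from h import *
def ov(cam,img,x,y,w,h,f,out,tcp,psi,stud=(.601,.0623),hole=-33):
    im=cv2.imread(img); z=cv2.resize(im[y:y+h,x:x+w],None,fx=f,fy=f,interpolation=cv2.INTER_CUBIC).astype(float)
    z=np.clip((z-z.min())/(z.max()-z.min())*300,0,255).astype(np.uint8)
    z0=z.copy()
    def ln(A,B,col):
        a,b=[tuple(int(k) for k in (proj(cam,X)-[x,y]+.5)*f) for X in(A,B)]; cv2.line(z,a,b,col,1)
    c,s=np.cos(np.radians(psi)),np.sin(np.radians(psi)); o=np.array(tcp)+[.007*s,-.007*c,-.01025]; d=np.array([c,s,0])
    ln(o,o+.086*d,(0,255,0))
    n=np.array([-s,c,0]); ln(o+.079*d+.015*n,o+.079*d+.0*n,(255,255,0))
    t=np.linspace(0,2*np.pi,40)
    for zz in(.111,.098):
        for i in range(39): ln(*[np.array([stud[0]+.01*np.cos(k),stud[1]+.01*np.sin(k),zz]) for k in t[i:i+2]],(255,0,255))
    ch,sh=np.cos(np.radians(hole)),np.sin(np.radians(hole)); ln([stud[0]-.01*ch,stud[1]-.01*sh,.111],[stud[0]+.01*ch,stud[1]+.01*sh,.111],(0,0,255))
    cv2.imwrite(out,np.hstack([z0,z]))
if __name__=='__main__':
    import sys
    tcp=(.5077,.1277,.1092)
    ov('scene','pics/s8.png',305,205,30,35,13,'pics/o1.png',tcp,-33)
    ov('top','pics/t8.png',288,170,30,35,13,'pics/o2.png',tcp,-33)
E
python3 ov.py
```

```text
(no output)
```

View pics/o1.png

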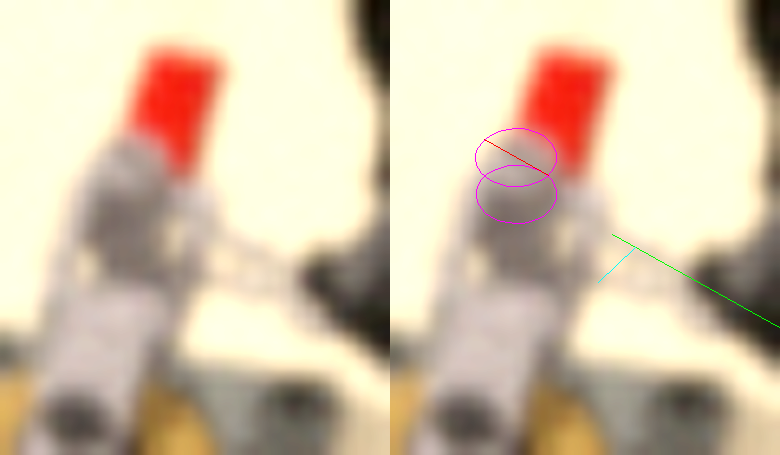

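View pics/o2.png

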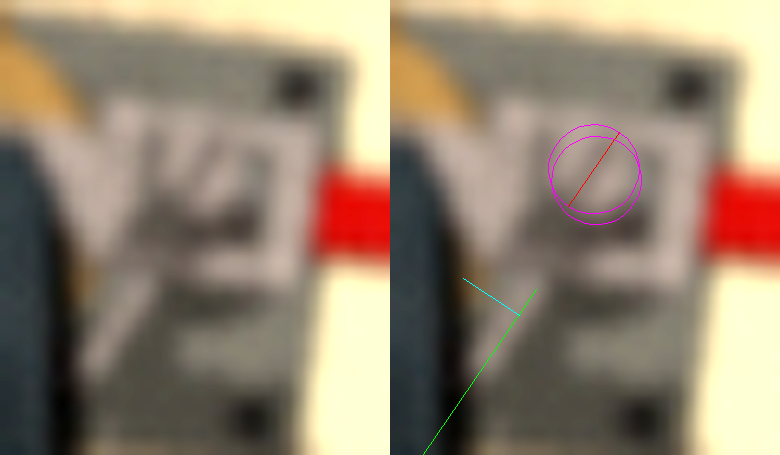

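```bash
python3 - <<'E'
from h import *
g=cv2.imread('pics/s8.png').astype(float).mean(2)
print('     ',' '.join(f'{v:4d}' for v in range(316,332)))
for r in range(218,234): print(r,' '.join(f'{v:4.0f}' for v in g[r,316:332]))
c,s=np.cos(np.radians(-33)),np.sin(np.radians(-33)); o=np.array((.5077,.1277,.1092))+[.007*s,-.007*c,-.01025]; d=np.array([c,s,0]);n=np.array([-s,c,0])
for l in range(50,90,6): print(l,proj('scene',o+l/1000*d),proj('scene',o+l/1000*d+.01*n))
E
```

```text
316  317  318  319  320  321  322  323  324  325  326  327  328  329  330  331
218  126  123  118  127  157  181  191  192  194  193  193  195  195  195  194  192
219  120  117  133  143  162  175  187  192  193  193  194  192  193  193  193  194
220  111  115  133  146  160  168  181  191  194  193  194  195  194  193  194  192
221  110  121  134  145  151  160  179  193  192  195  195  193  192  195  193  191
222  114  128  148  152  150  153  172  184  191  191  194  193  192  190  190  186
223  114  126  150  144  149  157  165  169  177  181  187  191  183  170  169  162
224  109  124  139  133  145  165  170  164  162  165  176  175  157  131  127  129
225  108  114  121  123  140  167  173  166  167  164  162  153  120   90   94  104
226  110  109  120  123  138  158  167  166  171  166  162  144   99   74   84  100
227  135  124  121  134  159  174  175  171  168  163  162  149  115   80   75   84
228  147  138  128  147  176  188  190  185  180  180  173  161  140  116   82   74
229  148  140  136  158  187  193  194  193  192  191  184  167  157  139  100   74
230  142  134  141  171  190  196  195  194  196  194  189  180  167  154  135  105
231  127  120  135  171  184  190  191  192  194  193  193  189  183  178  173  156
232  120  109  129  149  165  169  171  175  178  184  186  187  185  185  184  180
233  111  105  115  125  135  143  145  150  154  154  156  155  157  162  170  178
50 [330.6639292  227.55962514] [328.77888553 229.39337847]
56 [329.14792201 226.71446512] [327.26026569 228.54182401]
62 [327.63707627 225.87218257] [325.74683608 227.69317994]
68 [326.13136567 225.03276281] [324.23857014 226.84743136]
74 [324.63076408 224.19619127] [322.73544149 226.00456347]
80 [323.13524553 223.36245349] [321.23742392 225.16456158]
86 [321.64478425 222.53153508] [319.74449142 224.32741111]
```

```bash
cat > tgt.py <<'E'
from inc import *
def T(l,psi=-33,stud=(.601,.0623),z=.1083,lat=0):
    c,s=np.cos(np.radians(psi)),np.sin(np.radians(psi)); d=np.array([c,s]);n=np.array([-s,c])
    p=np.array(stud)-l/1000*d+(.007+lat/1000)*n
    st=manip.state(); e=np.array(st['ee_pos'][:2])-np.array(stud)-.007*n
    print('now l=%.1f lat=%.1f Fd=%.1f Fn=%.1f'%(-e@d*1000,e@n*1000,st['contact_force'][:2]@d,st['contact_force'][:2]@n), 'step/mm',np.round(d/25,4))
    inc(*p,z,psi+180)
if __name__=='__main__':
    a=dict(kv.split('=') for kv in sys.argv[1:]); 
    k={q:float(v) for q,v in a.items() if q not in('sx','sy')}
    if 'sx' in a: k['stud']=(float(a['sx']),float(a['sy']))
    T(**k)
E
python3 tgt.py l=105
```

```text
now l=113.8 lat=-2.5 Fd=-0.1 Fn=0.9 step/mm [ 0.0335 -0.0218]
t 10.45 shift [ 0.35 -0.11 -0.06] turn [ 0.06  0.07 -0.03] F [ 0.4  0.8 -0.3] M [-0.03 -0.03  0.  ] gap 0.0161 ee [0.508  0.128  0.1097] [-1.7999e+02  9.0000e-02  1.4703e+02]
```

Emit:
jog_arm(
  increments=[
    [[0.1, 0.1, -0.06], [0.06, 0.07, 0], 1],
    [[0.25, -0.2, 0], [0, 0, 0], 1],
    [[0, 0, 0], [0, 0, 0], 1],
  ],
)

```text
clock: 10.75
ee_pos: [0.5187, 0.1251, 0.1099]
tool_rot: [179.9, 0.2, 147.0]
contact_force: [0.7, -0.4, -0.7]
finger_gap: 0.0162
```

```bash
python3 tgt.py l=100
```

```text
now l=103.2 lat=0.8 Fd=0.8 Fn=0.0 step/mm [ 0.0335 -0.0218]
t 10.75 shift [ 0.09 -0.1  -0.06] turn [-0.    0.21 -0.03] F [ 0.7 -0.4 -0.7] M [-0.01 -0.02  0.02] gap 0.0162 ee [0.5187 0.1251 0.1099] [1.7988e+02 1.7000e-01 1.4703e+02]
```

Emit:
jog_arm(
  increments=[
    [[0.09, -0.1, -0.06], [0, 0.15, 0], 1],
    [[0, 0, 0], [0, 0, 0], 1],
  ],
)

```text
clock: 10.95
ee_pos: [0.5217, 0.1223, 0.1087]
tool_rot: [179.9, 0.1, 147.0]
contact_force: [0.5, -0.1, -0.7]
finger_gap: 0.0165
```

```bash
python3 tgt.py l=94
```

```text
now l=99.2 lat=0.1 Fd=0.5 Fn=0.2 step/mm [ 0.0335 -0.0218]
t 10.95 shift [ 0.17 -0.12 -0.02] turn [-0.    0.12 -0.03] F [ 0.5 -0.1 -0.7] M [ 0.01  0.01 -0.04] gap 0.0165 ee [0.5217 0.1223 0.1087] [1.7993e+02 1.0000e-01 1.4703e+02]
```

Emit:
jog_arm(
  increments=[
    [[0.067, -0.045, -0.02], [0, 0.1, 0], 1],
    [[0.05, -0.033, 0], [0, 0, 0], 1],
  ],
)

```text
clock: 11.15
ee_pos: [0.5245, 0.1203, 0.1081]
tool_rot: [-180.0, -0.0, 147.0]
contact_force: [0.4, -0.0, -1.1]
finger_gap: 0.0164
```

```bash
python3 tgt.py l=90
```

```text
now l=95.7 lat=-0.0 Fd=0.4 Fn=0.2 step/mm [ 0.0335 -0.0218]
t 11.15 shift [ 0.19 -0.12  0.01] turn [-0.   -0.03 -0.04] F [ 0.4 -0.  -1.1] M [ 0.   -0.01  0.03] gap 0.0164 ee [0.5245 0.1203 0.1081] [-1.7999e+02 -2.0000e-02  1.4704e+02]
```

Emit:
jog_arm(
  increments=[
    [[0.05, -0.033, 0], [0, 0, 0], 1],
    [[0.05, -0.033, 0], [0, 0, 0], 1],
  ],
)

```text
clock: 11.35
ee_pos: [0.5271, 0.1185, 0.108]
tool_rot: [-180.0, -0.0, 147.0]
contact_force: [0.6, 0.1, 0.0]
finger_gap: 0.0164
```

```bash
python3 tgt.py l=90
```

```text
now l=92.6 lat=-0.1 Fd=0.4 Fn=0.5 step/mm [ 0.0335 -0.0218]
t 11.35 shift [ 0.09 -0.05  0.01] turn [-0.   -0.05 -0.04] F [0.6 0.1 0. ] M [ 0.03  0.04 -0.02] gap 0.0164 ee [0.5271 0.1185 0.108 ] [-1.7998e+02 -4.0000e-02  1.4704e+02]
```

Emit:
jog_arm(
  increments=[
    [[0.05, -0.033, 0], [0, 0, 0], 1],
    [[0.05, -0.033, 0], [0, 0, 0], 1],
  ],
)

```text
clock: 11.55
ee_pos: [0.5297, 0.1168, 0.108]
tool_rot: [-180.0, -0.1, 147.0]
contact_force: [0.9, -0.5, 0.6]
finger_gap: 0.0163
```

```bash
python3 tgt.py l=85
```

```text
now l=89.5 lat=-0.1 Fd=1.0 Fn=0.1 step/mm [ 0.0335 -0.0218]
t 11.55 shift [ 0.15 -0.09  0.01] turn [-0.01 -0.06 -0.05] F [ 0.9 -0.5  0.6] M [ 0.05  0.01 -0.02] gap 0.0163 ee [0.5297 0.1168 0.108 ] [-1.7997e+02 -5.0000e-02  1.4705e+02]
```

Emit:
jog_arm(
  increments=[
    [[0.05, -0.033, 0], [0, 0, 0], 1],
    [[0.05, -0.033, 0], [0, 0, 0], 1],
    [[0.05, -0.033, 0], [0, 0, 0], 1],
  ],
)

```text
clock: 11.85
ee_pos: [0.5337, 0.1141, 0.108]
tool_rot: [-180.0, -0.1, 147.1]
contact_force: [-0.2, 0.1, 0.5]
finger_gap: 0.0159
```

```bash
python3 tgt.py l=80;python3 - <<'E'
from h import *
a=snap('scene','s9')
cv2.imwrite('pics/z9.png',cv2.resize(a[200:245,295:350,::-1],None,fx=12,fy=12,interpolation=cv2.INTER_CUBIC))
E
```

```text
now l=84.6 lat=-0.2 Fd=-0.2 Fn=-0.0 step/mm [ 0.0335 -0.0218]
t 11.85 shift [ 0.16 -0.09  0.01] turn [-0.   -0.06 -0.05] F [-0.2  0.1  0.5] M [-0.03  0.01 -0.01] gap 0.0159 ee [0.5337 0.1141 0.108 ] [-1.7997e+02 -6.0000e-02  1.4705e+02]
```

View pics/z9.png

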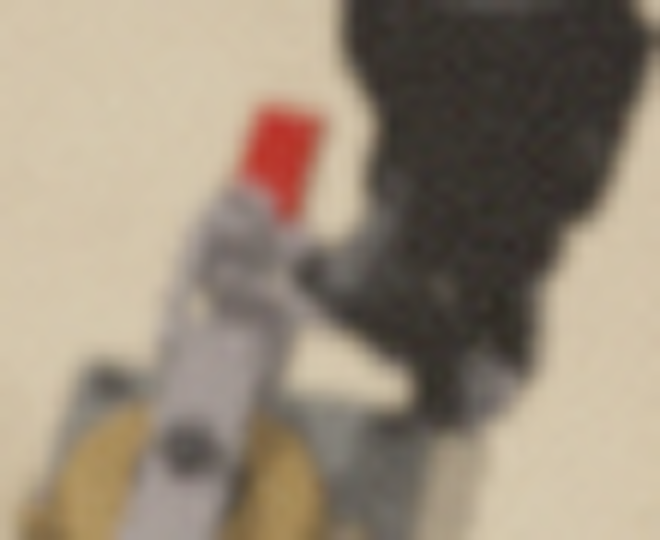

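Emit:
jog_arm(
  increments=[
    [[0.067, -0.043, 0], [0, 0, 0], 1],
    [[0.067, -0.043, 0], [0, 0, 0], 1],
    [[0.067, -0.043, 0], [0, 0, 0], 1],
  ],
)

```text
clock: 12.2
ee_pos: [0.5392, 0.1106, 0.108]
tool_rot: [-180.0, -0.0, 147.1]
contact_force: [-0.5, 0.4, -0.0]
finger_gap: 0.0163
```

```bash
python3 tgt.py l=73
```

```text
now l=78.1 lat=-0.1 Fd=-0.6 Fn=0.0 step/mm [ 0.0335 -0.0218]
t 12.2 shift [ 0.17 -0.11  0.01] turn [-0.   -0.05 -0.06] F [-0.5  0.4 -0. ] M [-0.05  0.06  0.06] gap 0.0163 ee [0.5392 0.1106 0.108 ] [-1.7997e+02 -5.0000e-02  1.4706e+02]
```

Emit:
jog_arm(
  increments=[
    [[0.067, -0.043, 0], [0, 0, 0], 1],
    [[0.067, -0.043, 0], [0, 0, 0], 1],
  ],
)

```text
clock: 12.4
ee_pos: [0.5428, 0.1084, 0.108]
tool_rot: [-180.0, -0.1, 147.0]
contact_force: [-1.9, 1.6, 0.3]
finger_gap: 0.0162
```

Emit:
jog_arm(
  increments=[
    [[0.067, -0.043, 0], [0, 0, 0], 1],
  ],
)

```text
clock: 12.5
ee_pos: [0.5437, 0.1077, 0.1078]
tool_rot: [-180.0, -0.2, 147.0]
contact_force: [-1.5, 3.1, 0.4]
finger_gap: 0.0164
```

```bash
python3 tgt.py l=70
```

```text
now l=72.8 lat=-0.1 Fd=-3.0 Fn=1.8 step/mm [ 0.0335 -0.0218]
t 12.5 shift [ 0.1  -0.06  0.02] turn [-0.07 -0.19 -0.03] F [-1.5  3.1  0.4] M [0.54 0.29 0.08] gap 0.0164 ee [0.5437 0.1077 0.1078] [-179.95   -0.2   147.03]
```

Emit:
jog_arm(
  increments=[
    [[0.08, -0.052, 0.01], [0, 0, 0], 1],
    [[0.08, -0.052, 0], [0, 0, 0], 1],
  ],
)

```text
clock: 12.7
ee_pos: [0.5453, 0.1062, 0.1075]
tool_rot: [-179.9, -0.5, 147.0]
contact_force: [-3.6, 4.2, 0.1]
finger_gap: 0.0163
```

Emit:
jog_arm(
  increments=[
    [[0.1, -0.065, 0], [0, 0, 0], 1],
  ],
)

```text
clock: 12.8
ee_pos: [0.5463, 0.1053, 0.1072]
tool_rot: [-179.8, -0.7, 147.0]
contact_force: [-3.1, 5.0, 1.4]
finger_gap: 0.0162
```

```bash
python3 tgt.py l=66
```

```text
now l=69.3 lat=-0.7 Fd=-5.4 Fn=2.5 step/mm [ 0.0335 -0.0218]
t 12.8 shift [ 0.13 -0.05  0.05] turn [-0.25 -0.73 -0.03] F [-3.1  5.   1.4] M [0.82 0.53 0.12] gap 0.0162 ee [0.5463 0.1053 0.1072] [-179.81   -0.74  147.03]
```

Emit:
jog_arm(
  increments=[
    [[0.13, -0.05, 0.05], [-0.3, -0.8, 0], 1],
  ],
)

```text
clock: 12.9
ee_pos: [0.5484, 0.1043, 0.1078]
tool_rot: [-179.9, -0.1, 147.0]
contact_force: [-3.8, 2.4, -2.4]
finger_gap: 0.0163
```

Emit:
jog_arm(
  increments=[
    [[0.13, -0.07, 0.03], [-0.15, -0.4, 0], 1],
  ],
)

```text
clock: 13.0
ee_pos: [0.55, 0.1031, 0.1081]
tool_rot: [-179.9, 0.2, 147.0]
contact_force: [-4.6, 5.1, -0.8]
finger_gap: 0.016
```

```bash
python3 tgt.py l=64
```

```text
now l=65.0 lat=-0.5 Fd=-6.6 Fn=1.8 step/mm [ 0.0335 -0.0218]
t 13.0 shift [ 0.05 -0.    0.01] turn [ 0.13  0.1  -0.01] F [-4.6  5.1 -0.8] M [0.85 0.69 0.13] gap 0.016 ee [0.55   0.1031 0.1081] [-1.7994e+02  1.6000e-01  1.4701e+02]
```

Emit:
jog_arm(
  increments=[
    [[0.13, -0.06, 0.02], [-0.05, -0.2, 0], 1],
  ],
)

```text
clock: 13.1
ee_pos: [0.552, 0.102, 0.1082]
tool_rot: [-179.9, 0.2, 147.0]
contact_force: [-3.2, 3.8, -0.3]
finger_gap: 0.0165
```

Emit:
jog_arm(
  increments=[
    [[0.13, -0.07, 0.02], [-0.1, -0.3, 0], 1],
  ],
)

```text
clock: 13.2
ee_pos: [0.5544, 0.1004, 0.1084]
tool_rot: [-180.0, 0.4, 147.0]
contact_force: [-3.4, 3.2, -0.9]
finger_gap: 0.0161
```

```bash
python3 tgt.py l=60
```

```text
now l=59.9 lat=-0.4 Fd=-4.6 Fn=0.8 step/mm [ 0.0335 -0.0218]
t 13.2 shift [ 0.    0.02 -0.  ] turn [ 0.25  0.34 -0.02] F [-3.4  3.2 -0.9] M [0.56 0.6  0.08] gap 0.0161 ee [0.5544 0.1004 0.1084] [-179.98    0.42  147.02]
```

Emit:
jog_arm(
  increments=[
    [[0.11, -0.055, 0], [0.1, 0.1, 0], 1],
  ],
)

```text
clock: 13.3
ee_pos: [0.5571, 0.0989, 0.1084]
tool_rot: [-180.0, 0.3, 147.0]
contact_force: [-2.5, 1.4, -0.2]
finger_gap: 0.0162
```

Emit:
jog_arm(
  increments=[
    [[0.1, -0.06, 0], [0, 0, 0], 1],
  ],
)

```text
clock: 13.4
ee_pos: [0.5603, 0.0969, 0.1085]
tool_rot: [-180.0, 0.4, 147.0]
contact_force: [-0.9, 0.7, -0.5]
finger_gap: 0.0164
```

```bash
python3 tgt.py l=54
```

```text
now l=53.0 lat=-0.2 Fd=-1.1 Fn=0.1 step/mm [ 0.0335 -0.0218]
t 13.4 shift [-0.03  0.03 -0.01] turn [ 0.21  0.29 -0.05] F [-0.9  0.7 -0.5] M [ 0.09  0.34 -0.04] gap 0.0164 ee [0.5603 0.0969 0.1085] [-179.98    0.36  147.05]
```

Force is dropping as expected near the snap at 53 mm; creeping to the stop at 48 mm.

Emit:
jog_arm(
  increments=[
    [[0.05, -0.03, 0], [0.1, 0.1, 0], 1],
    [[0.05, -0.033, 0], [0, 0.1, 0], 1],
  ],
)

```text
clock: 13.6
ee_pos: [0.5622, 0.0952, 0.1085]
tool_rot: [-179.9, -0.0, 147.0]
contact_force: [-4.4, 6.5, 0.9]
finger_gap: 0.0165
```

Emit:
jog_arm(
  increments=[
    [[0.05, -0.033, 0], [0, 0, 0], 1],
  ],
)

```text
clock: 13.7
ee_pos: [0.5623, 0.0952, 0.1083]
tool_rot: [-179.9, -0.3, 146.9]
contact_force: [-5.0, 5.5, 2.1]
finger_gap: 0.0164
```

```bash
python3 tgt.py l=48
```

```text
now l=50.4 lat=-0.5 Fd=-7.2 Fn=1.9 step/mm [ 0.0335 -0.0218]
t 13.7 shift [ 0.09 -0.04 -0.  ] turn [-0.07 -0.26  0.08] F [-5.   5.5  2.1] M [0.92 0.77 0.12] gap 0.0164 ee [0.5623 0.0952 0.1083] [-179.92   -0.26  146.92]
```

Emit:
jog_arm(
  increments=[
    [[0.08, -0.04, 0], [-0.05, -0.25, 0], 1],
  ],
)

```text
clock: 13.8
ee_pos: [0.5624, 0.0953, 0.1082]
tool_rot: [-180.0, -0.3, 146.9]
contact_force: [-6.6, 5.9, 1.9]
finger_gap: 0.0163
```

Emit:
jog_arm(
  increments=[
    [[0.09, -0.055, 0], [-0.05, -0.2, 0], 1],
  ],
)

```text
clock: 13.9
ee_pos: [0.5624, 0.0952, 0.1079]
tool_rot: [-180.0, -0.4, 146.8]
contact_force: [-5.9, 6.8, 3.3]
finger_gap: 0.0161
```

```bash
python3 tgt.py l=48;python3 - <<'E'
from h import *
a=snap('scene','s10');b=snap('top','t10')
cv2.imwrite('pics/z10.png',cv2.resize(a[200:245,295:350,::-1],None,fx=12,fy=12,interpolation=cv2.INTER_CUBIC))
cv2.imwrite('pics/z10t.png',cv2.resize(b[160:205,280:335,::-1],None,fx=12,fy=12,interpolation=cv2.INTER_CUBIC))
E
```

```text
now l=50.3 lat=-0.4 Fd=-8.7 Fn=2.5 step/mm [ 0.0335 -0.0218]
t 13.9 shift [ 0.09 -0.04  0.01] turn [-0.23 -0.36  0.15] F [-5.9  6.8  3.3] M [1.1  0.96 0.08] gap 0.0161 ee [0.5624 0.0952 0.1079] [-180.     -0.43  146.85]
```

View pics/z10.png

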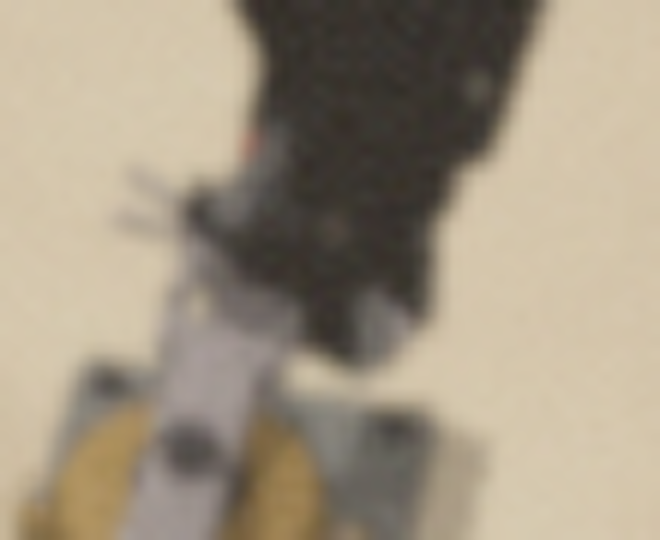

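View pics/z10t.png

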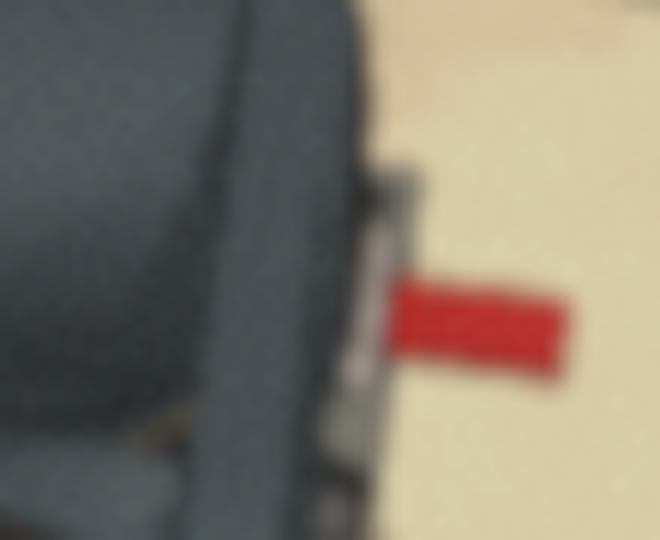

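Emit:
jog_arm(
  increments=[
    [[-0.03, 0.02, 0.01], [-0.2, -0.35, 0.15], 1],
    [[0, 0, 0], [0, 0, 0], 1],
    [[0, 0, 0], [0, 0, 0], 1],
  ],
)

```text
clock: 14.3
ee_pos: [0.5622, 0.0956, 0.1086]
tool_rot: [179.9, 0.0, 147.0]
contact_force: [-2.6, 2.3, 0.5]
finger_gap: 0.0165
```

```bash
python3 tgt.py l=50.4 lat=-0.4
```

```text
now l=50.7 lat=-0.2 Fd=-3.4 Fn=0.5 step/mm [ 0.0335 -0.0218]
t 14.3 shift [ 0.01 -0.01 -0.01] turn [-0.02  0.07 -0.01] F [-2.6  2.3  0.5] M [ 0.5   0.4  -0.01] gap 0.0165 ee [0.5622 0.0956 0.1086] [1.7995e+02 5.0000e-02 1.4701e+02]
```

Emit:
jog_arm(
  increments=[
    [[-0.01, 0.01, 0], [0, 0, 0], 0.5],
    [[0, 0, 0], [0, 0, 0], 0.3],
    [[0, 0, 0], [0, 0, 0], 0.1],
    [[0, 0, 0], [0, 0, 0], 0.0],
    [[0, 0, 0], [0, 0, 0], 0.0],
    [[0, 0, 0], [0, 0, 0], 0.0],
  ],
)

```text
clock: 14.9
ee_pos: [0.5683, 0.0934, 0.1102]
tool_rot: [179.7, 0.8, 147.0]
contact_force: [0.0, -0.7, -0.1]
finger_gap: 0.043
```

```bash
python3 tgt.py l=50.4 lat=-0.4
```

```text
now l=44.4 lat=1.3 Fd=0.4 Fn=-0.6 step/mm [ 0.0335 -0.0218]
t 14.9 shift [-0.24  0.07 -0.08] turn [0.15 0.82 0.  ] F [ 0.  -0.7 -0.1] M [ 0.   -0.03  0.08] gap 0.043 ee [0.5683 0.0934 0.1102] [179.67   0.77 147.  ]
```

Emit:
jog_arm(
  increments=[
    [[-0.1, 0, 0.3], [0, 0, 0], 0.0],
    [[0, 0, 0.8], [0, 0, 0], 0.0],
    [[0, 0, 1], [0, 0, 0], 0.0],
    [[0, 0, 1], [0, 0, 0], 0.0],
    [[-0.5, 1, 1], [0, 0, 0], 0.0],
    [[-0.5, 1, 0.5], [0, 0, 0], 0.0],
    [[-0.7, 1, 0], [0, 0, 0], 0.0],
    [[-0.7, 1, 0], [0, 0, 0], 0.0],
    [[-0.7, 1, 0], [0, 0, 0], 0.0],
    [[-0.7, 1, 0], [0, 0, 0], 0.0],
    [[-0.7, 1, 0], [0, 0, 0], 0.0],
    [[-0.7, 1, 0], [0, 0, 0], 0.0],
  ],
)

```text
clock: 16.1
ee_pos: [0.4317, 0.2966, 0.2364]
tool_rot: [179.3, 1.2, 146.6]
contact_force: [0.1, 0.2, 1.4]
finger_gap: 0.043
```

Emit:
jog_arm(
  increments=[
    [[-1, 1, 0], [0, 0, 0], 0.0],
    [[-1, 1, 0], [0, 0, 0], 0.0],
    [[-1, 1, 0], [0, 0, 0], 0.0],
    [[0, 0, 0], [0, 0, 0], 0.0],
    [[0, 0, 0], [0, 0, 0], 0.0],
  ],
)

```text
clock: 16.6
ee_pos: [0.35, 0.3765, 0.2392]
tool_rot: [179.1, 1.2, 146.9]
contact_force: [0.0, -0.8, 0.1]
finger_gap: 0.0426
```

```bash
python3 st.py; cat > fin.py <<'E'
from h import *
a=snap('scene','s11');b=snap('top','t11')
cr=lambda im,x,y,w,h,f:cv2.resize(im[y:y+h,x:x+w,::-1],None,fx=f,fy=f,interpolation=cv2.INTER_CUBIC)
cv2.imwrite('pics/z11.png',np.hstack([cr(a,295,200,40,45,10),cr(b,283,165,40,45,10)]))
E
python3 fin.py
```

```text
t 16.6 ee [0.35   0.3765 0.2392] rot [179.12   1.2  146.89] F [ 0.  -0.8  0.1] M [-0.05  0.02 -0.  ] gap 0.0426 j [ 35.  22.  99.  -1.  58. -21.]
```

View pics/z11.png

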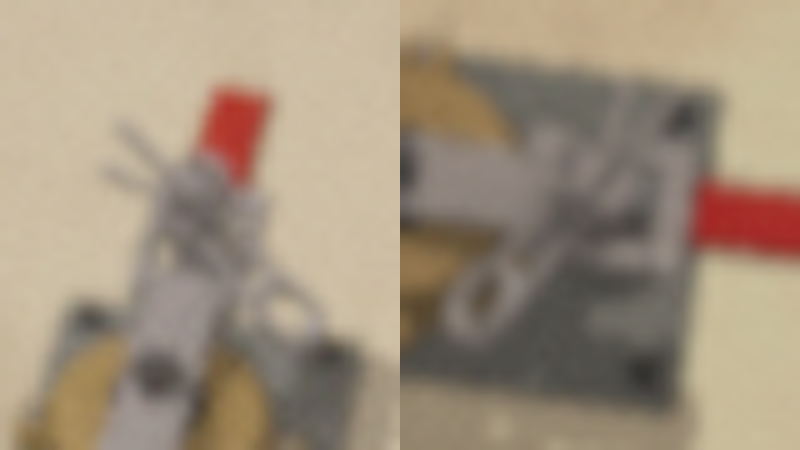

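View pics/t11.png

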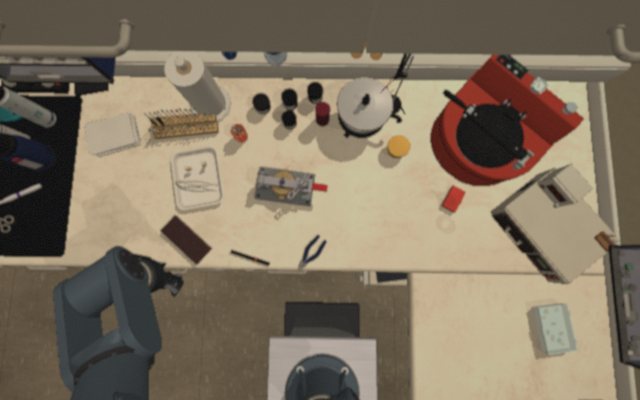

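```bash
python3 - <<'E'
from h import *
S=np.array([.601,.0623])
for c,p in(('top',(283+78/10-.5,165+30.2-.5)),('scene',(295+28.7-.5,200+30.7-.5))):
    for z in(.1,.092):
        X=back(c,p,z)[:2]; r=X-S; 
        # origin: eye = origin + 7mm n
        D=np.hypot(*r); l=np.sqrt(D**2-.007**2); print(c,z,np.round(X,4),'dist',round(l*1000,1),'dir',np.degrees(np.arctan2(*( -r)[::-1])))
# tips
for c,p in(('top',(283+23-.5,165+8.2-.5)),('scene',(295+12-.5,200+12.3-.5)),('scene',(295+10.3-.5,200+16.6-.5))):
    X=back(c,p,.098)[:2]; print(c,'tip',X,np.hypot(*(X-S))*1000)
E
```

```text
top 0.1 [0.5669 0.0992] dist 49.7 dir -47.276355350248686
top 0.092 [0.5682 0.0999] dist 49.4 dir -48.8702525503961
scene 0.1 [0.5685 0.1088] dist 56.3 dir -55.09338919419331
scene 0.092 [0.569  0.1015] dist 50.1 dir -50.76318825585336
top tip [0.63269071 0.05684099] 32.15745823831918
scene tip [0.62927841 0.02972075] 43.140192525234774
scene tip [0.63283206 0.04980934] 34.19498107368388
```

```bash
python3 -c "
from workcell import manip
print(manip.sign_off(), manip.state()['clock'])"
```

```text
the job is handed in; nothing more can be done
the job is handed in; nothing more can be done
```

The bar is shut over the flask with the stud up through its slot, and the spring cotter is through the stud's hole with its bow snapped round the stud. I handed the job in just after 16.6 s on the robot's clock, well under the 72 s limit.

- **Bar:** I swung it down with the shut fingertips. It came to rest with the tips about 83 mm above the bench, against 82 mm for a shut bar. One short push peaked at about 50 N on the fingertips as the bar met the flask.
- **Hole:** The saw slot showed the hole at about -33° in world yaw. The cotter's leg went in on the first try with no measurable resistance.
- **Bow:** It touched at about 73 mm ahead of the origin, where 72 was expected. It needed about 7 N at most and eased off by about 53 mm. It then stopped firmly at a measured 50 mm, under about 9 N, so I expect the true seat is the 48 mm one, with 2 mm error in how I judged the grip. That is far below the 25 N that would bend it.
- **Last pictures, after letting go:** The eye is 49–50 mm from the stud's axis, though one scene-camera reading gave 56 mm when I took the eye as level rather than drooping. The leg tip and bow end show on the far side. The cotter and stud turned together to about -40° and the eye droops slightly.
- **Other checks:** The tip distances disagreed a little, with the leg tip at 43 mm where 38 was expected, which fits a slight nose-up tilt. In the last top picture the cutter, tub, tin and book look to be where they were, and the arm stands clear of everything.

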